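Dump two nuts from an indexed swivel pan

TASK

Using the black knob, swing the green pan to the fourth click counter-clockwise (seen from above) from the red zero mark on the base, so that its mouth faces the steel tray. Then fold the yellow end gate all the way down, and only then raise the pan by its knob so that both nuts slide out through the mouth into the tray; lower the pan to level again, still on that click, with the gate left down. Leave the tape measure, flashlight and tape roll alone.

Things in the scene. Friction and masses are not known exactly. Their poses are not given: they have to be found in the camera images.
- index_base: fixed grey disc, 176 mm across, 18 mm high; rim ticks each 15-degree click, wide red tick at zero, read by a yellow tongue below the mouth. Origin on the swivel axis at bench level, z up. The mouth points 30 degrees counter-clockwise of this x at the red tick, along +y (to the tray) at the fourth click. Detent housing at -150 degrees, out to 105 mm, 45 mm high.
- swivel (a joint): angle (rad) of the turntable with the pan on its base: 0 at the red mark, positive counter-clockwise from above. It clicks every 15 degrees (0.2618 rad), snapping to the nearest click when let go; the fourth click is 1.047. It turns on from -1.43 to +1.69 with no stop at the fourth click. About 3 to 5 N at the knob takes it over a click.
- pan (a joint): tip angle (rad) of the pan: 0 level, growing as the knob end is raised about the axis at the mouth, up to a stop at 0.96. It needs about 2 N at the knob and falls back when let go. The nuts slide out by about 0.6 to 0.9.
- gate (a joint): angle (rad) of the yellow end gate to the pan: 0 upright and shut, 1.57 folded outward and down so that it lies flush with the pan floor as a lip, stop at 1.6. Stiff hinge: stays where it is left; about 1 N at its edge moves it. It is hinged at the floor's front edge (1.5 mm above point tip_axis).
- knob (a point): centre of the black ball knob, 32 mm across, at the rear end of the pan, 115 mm from the swivel axis on the side opposite to the mouth, 145 mm above the bench when the pan is level. It spins freely on an upright 10 mm stem, 45 mm long, on a level bar behind the pan's rear wall. It lies 187 mm behind and 61.5 mm above the tip axis.
- tip_axis (a point): middle of the pan's tip axis, at the mouth, 72 mm ahead of the swivel axis and 83.5 mm above the bench. x points out of the mouth along the pan (level when the pan is), y along the tip axis, z up from the pan floor. Each side has a steel cheek plate, outer faces 114 mm apart, up to 95 mm above the bench.
- pan_floor (a point): middle of the pan's floor, over the swivel axis, 85 mm above the bench when level. Green pan, inside 146 mm long and 90 mm wide, side and rear walls 32 mm high and 4 mm thick, open at the mouth where the gate stands. Axes as for tip_axis.
- gate_edge (a point): middle of the free edge of the yellow gate, on its inner face, 47.5 mm from its hinge; shut, this edge stands 132.5 mm above the bench and 14 mm above the side walls. The gate is 98 mm wide, 5 mm thick; a black 50 mm wide, 10 mm thick grip runs along its edge on the outside.
- tray: fixed open steel parts tray, outside 150 (x) by 130 (y) by 40 mm high, walls 3 mm, its near wall about 98 mm from the swivel axis. Origin: centre of its underside. Its y points away from the swivel base.
- nut_a: loose grey steel hex nut, 30x34x16 mm, about 50 g, lying flat in the pan near the swivel axis. Origin: centre of its underside as it lay at the start.
- nut_b: second nut, the same as nut_a, beside it.
- tape_measure: yellow and black tape measure, about 39x83x66 mm, a loose bystander on the bench. Origin: centre of its underside.
- flashlight: black flashlight lying down, 36x137x36 mm, a loose bystander on the bench. Origin: centre of its underside.
- green_tape: roll of green tape lying flat, 70 mm across, 18 mm high, a loose bystander on the bench. Origin: centre of its underside.
Not all that is in view belongs to the job. Several things have the shape of the index_base; the one meant has the colours described above.

How it is judged:
By the outcome, as a careful person would: the job done as asked, in the order asked, and still so for the second after the job is handed in, with the robot touching nothing.
It also fails if it takes over 59 s, if anything falls off the work surface, if the arm or the gripper's body presses on something with over 40 N, if the wrist force passes 120 N, or if a joint passes its speed limit or range.

ROBOT

A 6-joint arm with a two-finger parallel gripper is mounted at the origin on the work surface; the furniture and walls round the work are solid. World frame = base frame: x ahead of the robot, y to its left, z up, the work surface at z = 0. Lengths are in mm, angles in rad, forces in N, time in s.
With the tool pointing down it reaches from about 275 to 750 mm from the base axis. Payload 10.2 kg.
Tool frame: the origin (TCP) lies midway between the tips of the shut fingers; the grasp point (between the pads) lies 19 mm behind it; x points along the fingers, y is the direction in which the jaws open and shut, and the axes are right-handed (so a half turn about x gives the same grasp; the last joint's range is limited). The gripper opens to 85 mm and grips with 20 to 120 N. Pads are 22 mm wide; open, the fingers measure 114 mm over their backs; the gripper's body (76 mm by 85 mm) begins 54 mm behind the grasp point. The pads swing forward as they close: fully open they stand 13 mm farther back than shut.
Start: joints at [0.878, 0.313, 1.498, -0, 1.331, -0.223], TCP at [237.685, 468.121, 231.294] pointing down, gripper open.
Joint ranges: [-2.94, 2.94], [-0.97, 2.17], [0.19, 2.56], [-1.23, 4.37], [0.02, 3.11], [-2.88, 2.88]. Speed limits (rad/s): [2.39, 2.39, 3.01, 3.14, 3.14, 3.14].

INTERFACE

Orientations are given as a unit quaternion [w, x, y, z].
In Python, from rig import sense, capture, get_calibration, finish_job gives the robot as it stands.
- The arm moves only by the tool jog_arm, never from a script. Its argument "increments" is a list of rows, each an object of numbers: "rx", "ry", "rz": the turn, a rotation vector about the tool's x, y, z in rad; "x", "y", "z": the shift along the tool's x, y, z in mm; "hand": the finger opening in mm, from 0 to 85.4. A call has 1 to 5 rows; each row shifts and turns the commanded pose from where the row before left it, along the tool's axes as they then stand; what a row does not reach is not made up. A row lasts 1/8 s, in which the tool goes at most 62.5 mm and 10.7 degrees, less where a joint would pass 70% of its speed; a pose out of reach is approached as far as the arm can. A call with a gripper value outside its range is refused whole. The fingers move at their own pace and stop on an object; "force" is the grip in N (left out, the last holds). Time passes only in rows, so rows that do not move let the fingers close. It gives the time, the measured TCP pose, the force and the opening at its end, in the units of the state.
- sense(): the state, without advancing time (a new reading comes with each control period).
- capture(name): name is "scene" or "top" or "wrist"; returns the picture (384x512x3 uint8, red, green, blue); there is no depth.
- get_calibration(name): a dict with "camera_matrix" (3x3 intrinsics, pixels), "R" (3x3) and "t" (3): a world point X has camera coordinates R X + t; the wrist camera has in their place "T_tool_cam" (4x4, takes a point from camera to tool coordinates, whose origin is the TCP and whose axes are the tool frame's). Camera axes: x right, y down, z forward; pixel columns grow to the right and rows downward; lengths in mm; the calibration is good to about 2 mm. A picture is of the moment at which its call begins: read the wrist's pose just before it. get_calibration takes no time and is no camera call.
- finish_job(): hands the job in, once; it reports no verdict.
The state is a dict: "time_s": time; "joints": joint angles; "dq": joint speeds; "tau": joint torques, N m; "eef_pos": TCP position; "ee_rot": TCP orientation; "force": force on the tool from outside, world axes, zero at the start; "wrist_torque": the same for the moment, N m; "grip_width": opening from 0.0 (shut) to 1.0 (fully open).
Only numpy, scipy, OpenCV 4.12 (cv2) and the standard library are available. Lean on these libraries where they do the work, as an engineer would, in place of code of your own. Each camera call takes 0.05 s, during which the arm holds its last target.

## Working session

There is one attempt and no reset: what is moved stays moved. The work goes in short steps, Python scripts to look and compute and a tool call to move; the robot and the scene stay as the last step left them, time stands still between calls to the robot, and variables do not carry over. Pictures are saved under pics/ and viewed, and the job is handed in when it is done.

Besides the shell and the picture viewer there is one more tool, called after "Emit:" in YAML: its name, and indented under it one key for each argument. jog_arm: Moves the arm, as the interface text tells. Its arguments: {"type":"object","properties":{"increments":{"type":"array","items":{"type":"object","properties":{"rx":{"type":"number"},"ry":{"type":"number"},"rz":{"type":"number"},"x":{"type":"number"},"y":{"type":"number"},"z":{"type":"number"},"hand":{"type":"number"}}}},"force":{"type":"number"}},"required":["increments"]}

```bash
mkdir -p pics; ls; python3 - <<'E'
from rig import *
import cv2,json
print(sense())
for n in("scene","top","wrist"):
    im=capture(n); cv2.imwrite(f"pics/{n}0.png",cv2.cvtColor(im,cv2.COLOR_RGB2BGR)); print(n,get_calibration(n))
E
```

```text
pics
{'time_s': 0.0, 'joints': array([ 8.77632250e-01,  3.13431570e-01,  1.49847463e+00, -3.54887431e-05,
        1.33102702e+00, -2.23377703e-01]), 'dq': array([ 7.24316736e-05, -4.70561149e-04,  8.01028449e-04, -1.46626758e-04,
        7.07412562e-04,  1.70435815e-03]), 'tau': array([ 1.52874563e-04, -4.12277377e+01, -2.59741241e+01, -2.88114388e-04,
        4.29515829e-03, -4.72315733e-06]), 'eef_pos': array([237.4900324 , 467.89866069, 230.73038535]), 'ee_rot': array([ 0.68749086,  0.16413801,  0.68788836, -0.16499891]), 'force': array([ 0.7817213 , -0.08902237, -0.26685968]), 'wrist_torque': array([-0.01977   , -0.03112368, -0.03467517]), 'grip_width': 1.0015115673428279}
scene {'camera_matrix': array([[448.08036449,   0.        , 251.85100268],
       [  0.        , 448.08036449, 191.0498754 ],
       [  0.        ,   0.        ,   1.        ]]), 'R': array([[ 0.63059964, -0.77607052, -0.00765824],
       [-0.42859024, -0.3399926 , -0.83708747],
       [ 0.64703516,  0.53114931, -0.54701546]]), 't': array([-286.96346847,  250.54844053, 1125.84621786])}
top {'camera_matrix': arr
[... 196 characters left out ...]
014336],
       [-0.98437559, -0.01157866, -0.17570039],
       [ 0.17589212, -0.01839416, -0.98423758]]), 't': array([ -52.19754418,  455.41259937, 1074.07136132])}
wrist {'camera_matrix': array([[340.09660097,   0.        , 261.26642817],
       [  0.        , 340.09660097, 193.89163162],
       [  0.        ,   0.        ,   1.        ]]), 'T_tool_cam': array([[-5.29160825e-05, -3.14695041e-01,  9.49192830e-01,
        -1.42899635e+02],
       [ 9.99999960e-01,  2.45816385e-04,  1.37246378e-04,
         2.21742859e-01],
       [-2.76517905e-04,  9.49192800e-01,  3.14695016e-01,
        -8.04455129e+01],
       [ 0.00000000e+00,  0.00000000e+00,  0.00000000e+00,
         1.00000000e+00]])}
```

View pics/scene0.png

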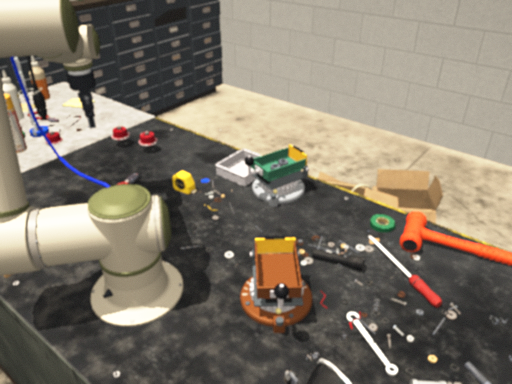

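View pics/top0.png

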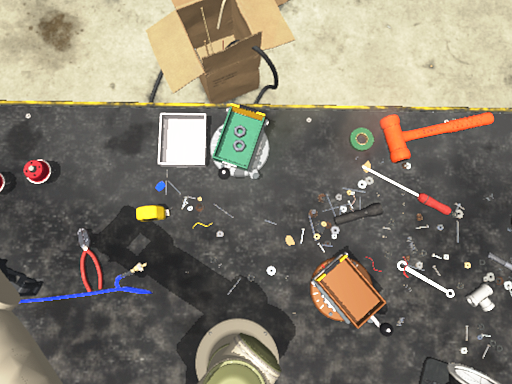

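View pics/wrist0.png

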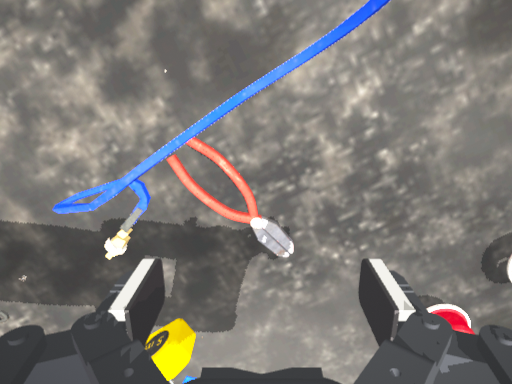

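The green pan is at about (240,145) in top and (278,175) in scene, with a yellow gate, a grey base and the steel tray beside it. The other candidate is the orange pan at (350,290) on an orange base. The green one on the grey base fits; I'll confirm with an enlarged crop.

```bash
python3 - <<'E'
import cv2,numpy as np
a=cv2.imread("pics/top0.png")[90:190,145:285]; b=cv2.imread("pics/scene0.png")[135:215,205:325]
cv2.imwrite("pics/crop0.png",np.vstack([cv2.resize(a,(400,286),interpolation=cv2.INTER_CUBIC),cv2.resize(b,(400,267),interpolation=cv2.INTER_CUBIC)]))
cv2.imwrite("pics/crop0t.png",cv2.resize(a,None,fx=5.7,fy=5.7,interpolation=cv2.INTER_CUBIC))
E
```

```text
(no output)
```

View pics/crop0.png

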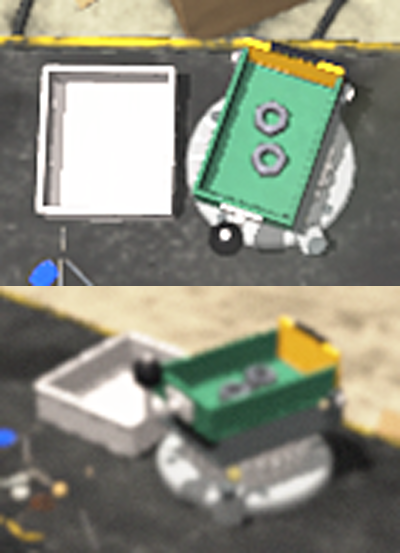

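View pics/crop0t.png

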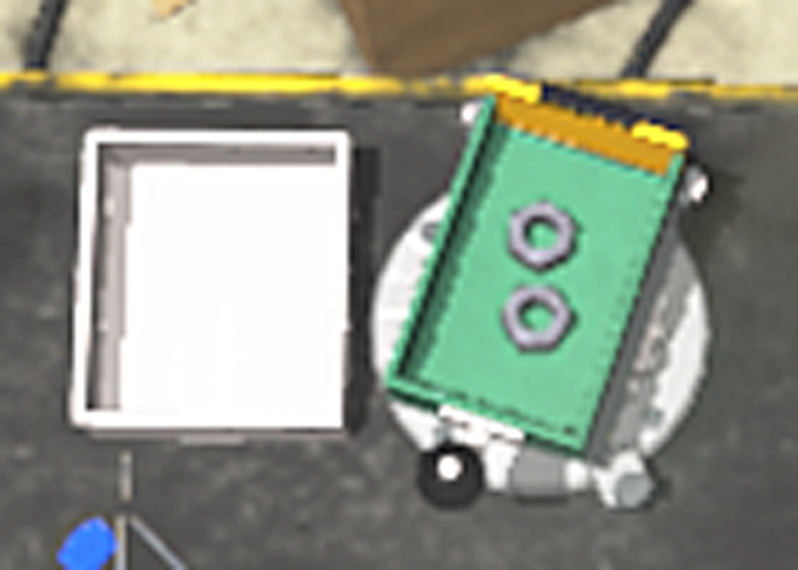

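```bash
cat > h.py <<'E'
import numpy as np
from rig import *
def ray(n,uv):
    c=get_calibration(n);K,R,t=map(np.array,(c["camera_matrix"],c["R"],c["t"]))
    return -R.T@t, R.T@np.linalg.inv(K)@np.array([uv[0],uv[1],1.])
def onz(n,uv,z):
    o,d=ray(n,uv); return o+d*(z-o[2])/d[2]
def tri(p,q):
    (o1,d1),(o2,d2)=p,q
    A=np.stack([d1,-d2],1); s=np.linalg.lstsq(A,o2-o1,rcond=None)[0]
    a,b=o1+s[0]*d1,o2+s[1]*d2
    return (a+b)/2,np.linalg.norm(a-b)
def proj(n,X):
    c=get_calibration(n);K,R,t=map(np.array,(c["camera_matrix"],c["R"],c["t"]))
    p=K@(R@np.asarray(X,float)+t); return p[:2]/p[2]
E
python3 - <<'E'
from h import *
f=lambda u,v:(145+(u+.5)/5.7-.5,90+(v+.5)/5.7-.5)
g=lambda u,v:(205+(u+.5)*.3-.5,135+(v-286+.5)*.3-.5)
np.set_printoptions(precision=1,suppress=True)
for p in[(85,132),(350,130),(350,430),(73,425)]:print("tray",onz("top",f(*p),40))
print("knob",onz("top",f(450,477),145), tri(ray("top",f(450,477)),ray("scene",g(148,370))))
for n,p,z in[("rearL",(388,390),117),("rearR",(590,450),117),("gateL",(490,90),132),("gateR",(688,145),132),("frontfloorL",(500,120),85),("diskR",(710,320),18),("diskL",(372,310),18),("housing",(625,485),45),
 ("nut1",(542,237),101),("nut2",(538,318),101)]:print(n,onz("top",f(*p),z))
E
```

```text
tray [687.4 235.4  40. ]
tray [690.7 100.5  40. ]
tray [532.8  95.7  40. ]
tray [533.5 233.5  40. ]
knob [485.5  38.3 145. ] (array([485.6,  36.7, 150. ]), np.float64(3.5605327269551337))
rearL [533.1  70.  117. ]
rearR [505.6 -24.5 117. ]
gateL [675.5  24.6 132. ]
gateR [649.7 -68.9 132. ]
frontfloorL [679.4  21.8  85. ]
diskR [599.1 -85.3  18. ]
diskL [601.9  88.8  18. ]
housing [505.3 -41.9  45. ]
nut1 [614.1  -0.2 101. ]
nut2 [573.7   1.1 101. ]
```

```bash
cat >> h.py <<'E'
from scipy.spatial.transform import Rotation as Ro
np.set_printoptions(precision=3,suppress=True)
def pose():
    s=sense(); return np.array(s["eef_pos"]),Ro.from_quat(np.roll(s["ee_rot"],-1))
def goal(p,R,base=None):
    """increment in the current tool frame to reach p,R(matrix)"""
    p0,R0=base if base else pose()
    print("shift",R0.inv().apply(np.asarray(p)-p0).round(1),"rot",(R0.inv()*Ro.from_matrix(R)).as_rotvec().round(4))
def down(yaw):
    """tool x down, tool y at azimuth yaw(deg)"""
    a=np.deg2rad(yaw); x=np.array([0,0,-1.]);y=np.array([np.cos(a),np.sin(a),0]);return np.stack([x,y,np.cross(x,y)],1)
E
python3 - <<'E'
from h import *
p,R=pose();print(p);print(R.as_matrix())
for y in(0,180,-3.4,176.6,-18,-93):
  print(y,end=" ");goal([420,20,300],down(y))
E
```

```text
[237.546 467.972 230.866]
[[-0.001  0.453  0.892]
 [-0.001  0.892 -0.453]
 [-1.    -0.001 -0.   ]]
0 shift [ -68.9 -316.9  365.5] rot [1.101 0.    0.001]
180 shift [ -68.9 -316.9  365.5] rot [-2.041 -0.001  0.   ]
-3.4 shift [ -68.9 -316.9  365.5] rot [1.16  0.    0.001]
176.6 shift [ -68.9 -316.9  365.5] rot [-1.981 -0.001  0.   ]
-18 shift [ -68.9 -316.9  365.5] rot [1.415 0.001 0.001]
-93 shift [ -68.9 -316.9  365.5] rot [2.724 0.001 0.001]
```

```bash
cat >> h.py <<'E'
import json
from scipy.spatial.transform import Slerp
def plan(wps,hand=None,base=None):
    """wps: list of (p,Rmatrix,nrows) from measured pose; prints rounded rows in chunks of 5"""
    p0,R0=base if base else pose(); rows=[]
    ps,Rs=np.array(p0),R0
    a,Ra=np.array(p0),R0
    for p,R,n in wps:
        R=Ro.from_matrix(R); sl=Slerp([0,1],Ro.concatenate([Ra,R]))
        for i in range(1,n+1):
            q=a+(np.asarray(p)-a)*i/n; Q=sl(i/n)
            d=Rs.inv().apply(q-ps).round(0); w=(Rs.inv()*Q).as_rotvec().round(2)
            r={k:v for k,v in zip(("x","y","z","rx","ry","rz"),[*d,*w]) if v}
            rows.append(r); ps=ps+Rs.apply(d); Rs=Rs*Ro.from_rotvec(w)
        a,Ra=np.asarray(p,float),R
    for i in range(0,len(rows),5): print(json.dumps(rows[i:i+5]))
    print("end",ps,"y axis",Rs.as_matrix()[:,1])
E
python3 - <<'E'
from h import *
plan([([594,40,300],down(-3.4),12)])
E
```

```text
[{"x": -6.0, "y": -18.0, "z": 43.0, "rx": 0.1}, {"x": -6.0, "y": -14.0, "z": 44.0, "rx": 0.09}, {"x": -5.0, "y": -10.0, "z": 45.0, "rx": 0.1}, {"x": -6.0, "y": -6.0, "z": 46.0, "rx": 0.1}, {"x": -6.0, "z": 47.0, "rx": 0.09}]
[{"x": -6.0, "y": 3.0, "z": 46.0, "rx": 0.1}, {"x": -5.0, "y": 8.0, "z": 46.0, "rx": 0.1}, {"x": -6.0, "y": 12.0, "z": 45.0, "rx": 0.09}, {"x": -6.0, "y": 17.0, "z": 43.0, "rx": 0.1}, {"x": -6.0, "y": 21.0, "z": 41.0, "rx": 0.1}]
[{"x": -5.0, "y": 24.0, "z": 40.0, "rx": 0.09}, {"x": -6.0, "y": 29.0, "z": 37.0, "rx": 0.1}]
end [594.37   39.561 299.957] y axis [ 0.998 -0.059 -0.001]
```

Emit:
jog_arm:
  increments:
    - {"x": -6, "y": -18, "z": 43, "rx": 0.1, "hand": 85}
    - {"x": -6, "y": -14, "z": 44, "rx": 0.09}
    - {"x": -5, "y": -10, "z": 45, "rx": 0.1}
    - {"x": -6, "y": -6, "z": 46, "rx": 0.1}
    - {"x": -6, "z": 47, "rx": 0.09}

```text
schema error: expected keys rx, ry, rz, x, y, z, hand
```

Emit:
jog_arm:
  increments:
    - {"x": -6, "y": 3, "z": 46, "rx": 0.1}
    - {"x": -5, "y": 8, "z": 46, "rx": 0.1}
    - {"x": -6, "y": 12, "z": 45, "rx": 0.09}
    - {"x": -6, "y": 17, "z": 43, "rx": 0.1}
    - {"x": -6, "y": 21, "z": 41, "rx": 0.1}

```text
schema error: expected keys rx, ry, rz, x, y, z, hand
```

Emit:
jog_arm:
  increments:
    - {"x": -5, "y": 24, "z": 40, "rx": 0.09}
    - {"x": -6, "y": 29, "z": 37, "rx": 0.1}
    - {}

```text
schema error: expected keys rx, ry, rz, x, y, z, hand
```

```bash
python3 - <<'E'
from h import *
import cv2
p,R=pose(); print(p,sense()["time_s"],sense()["joints"])
im=capture("wrist"); cv2.imwrite("pics/w1.png",cv2.cvtColor(im,cv2.COLOR_RGB2BGR))
np.savez("pics/w1.npz",p=p,R=R.as_matrix())
E
```

```text
[237.546 467.972 230.866] 0.15 [ 0.878  0.313  1.498  0.     1.331 -0.223]
```

View pics/w1.png

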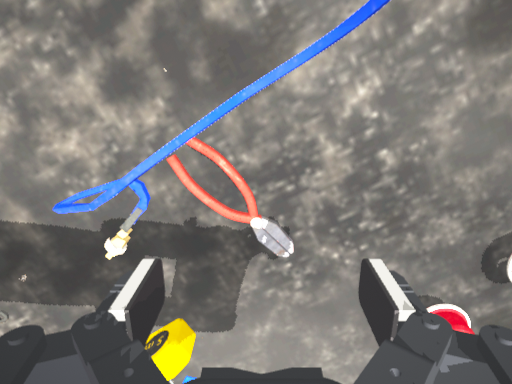

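All keys are required in every row. The arm has not moved yet.

Emit:
jog_arm:
  increments:
    - {"x": -6, "y": -18, "z": 43, "rx": 0.1, "ry": 0, "rz": 0, "hand": 60}
    - {"x": -6, "y": -14, "z": 44, "rx": 0.09, "ry": 0, "rz": 0, "hand": 60}
    - {"x": -5, "y": -10, "z": 45, "rx": 0.1, "ry": 0, "rz": 0, "hand": 60}
    - {"x": -6, "y": -6, "z": 46, "rx": 0.1, "ry": 0, "rz": 0, "hand": 60}
    - {"x": -6, "y": 0, "z": 47, "rx": 0.09, "ry": 0, "rz": 0, "hand": 60}

```text
time_s: 0.82
eef_pos: [387.4, 288.7, 260.5]
ee_rot: [0.628, 0.324, 0.628, -0.324]
force: [0.2, 0.3, -0.2]
grip_width: 0.701
```

Emit:
jog_arm:
  increments:
    - {"x": -6, "y": 3, "z": 46, "rx": 0.1, "ry": 0, "rz": 0, "hand": 60}
    - {"x": -5, "y": 8, "z": 46, "rx": 0.1, "ry": 0, "rz": 0, "hand": 60}
    - {"x": -6, "y": 12, "z": 45, "rx": 0.09, "ry": 0, "rz": 0, "hand": 60}
    - {"x": -6, "y": 17, "z": 43, "rx": 0.1, "ry": 0, "rz": 0, "hand": 60}
    - {"x": -6, "y": 21, "z": 41, "rx": 0.1, "ry": 0, "rz": 0, "hand": 60}

```text
time_s: 1.45
eef_pos: [535.7, 110.7, 289.4]
ee_rot: [0.531, 0.467, 0.531, -0.467]
force: [-0.6, 0.4, -0.7]
grip_width: 0.702
```

Emit:
jog_arm:
  increments:
    - {"x": -5, "y": 24, "z": 40, "rx": 0.09, "ry": 0, "rz": 0, "hand": 60}
    - {"x": -6, "y": 29, "z": 37, "rx": 0.1, "ry": 0, "rz": 0, "hand": 60}
    - {"x": 0, "y": 0, "z": 0, "rx": 0, "ry": 0, "rz": 0, "hand": 60}

```text
time_s: 1.82
eef_pos: [595.6, 37.2, 299.4]
ee_rot: [-0.484, -0.515, -0.484, 0.516]
force: [-0.2, -0.3, 0.2]
grip_width: 0.699
```

```bash
sed -i 's/r={k:v for k,v in zip(("x","y","z","rx","ry","rz"),\[\*d,\*w\]) if v}/r={k:(int(v) if k in "xyz" else float(v)+0.0) for k,v in zip(("x","y","z","rx","ry","rz"),[*d,*w])}; r["hand"]=hand/' h.py
python3 - <<'E'
from h import *
import cv2
p,R=pose(); print(p,sense()["time_s"],sense()["joints"])
im=capture("wrist"); cv2.imwrite("pics/w2.png",cv2.cvtColor(im,cv2.COLOR_RGB2BGR))
np.savez("pics/w2.npz",p=p,R=R.as_matrix())
E
```

```text
[595.622  37.247 299.42 ] 1.825 [-0.134  0.444  1.137 -0.     1.562 -0.071]
```

View pics/w2.png

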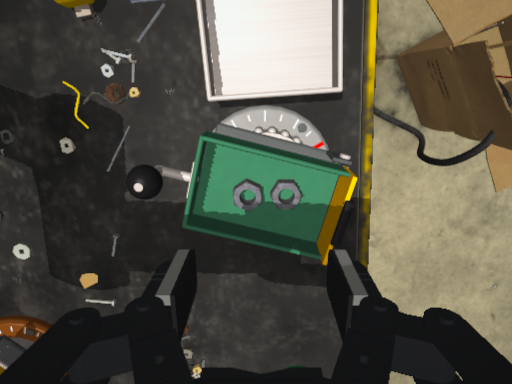

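The wrist view shows the green pan with two nuts at (248,194) and (287,194), the knob at (144,182), the red tick at (320,146), the gate at the right and the tray at the top.

```bash
cat >> h.py <<'E'
def wray(uv,p,R):
    c=get_calibration("wrist");K,T=np.array(c["camera_matrix"]),np.array(c["T_tool_cam"])
    d=np.linalg.inv(K)@np.array([uv[0],uv[1],1.]); return p+R@T[:3,3], R@T[:3,:3]@d
def wz(uv,z,p,R):
    o,d=wray(uv,p,R); return o+d*(z-o[2])/d[2]
E
python3 - <<'E'
from h import *
import cv2
f=np.load("pics/w2.npz");p,R=f["p"],f["R"]
bgr=cv2.imread("pics/w2.png");hsv=cv2.cvtColor(bgr,cv2.COLOR_BGR2HSV)
for n,uv,z in [("knob",(144,182),145),("tickred",(320,146),18),("tray nr L",(208,101),40),("tray nr R",(341,94),40),
 ("rearL",(207,133),117),("rearR",(185,226),117),("frontL",(352,177),117),("gate topL",(355,178),132),("gate bot",(324,262),132),("nutB",(248,194),101),("nutA",(287,194),101)]:
    print(n,wz(uv,z,p,R)[:2])
m=cv2.inRange(hsv,(0,0,0),(180,255,60))[150:215,115:175]
cs=max(cv2.findContours(m,0,1)[0],key=cv2.contourArea);print("knob circ",cv2.minEnclosingCircle(cs))
# disc rim points
for uv in [(225,126),(255,107),(270,106),(290,109),(310,121),(327,142)]: print("rim",wz(uv,18,p,R)[:2])
P=np.array([wz(uv,18,p,R)[:2] for uv in [(225,120),(255,107),(270,106),(290,109),(310,121),(327,143)]])
c=cv2.resize(bgr[90:230,120:370],None,fx=3.2,fy=3.2,interpolation=cv2.INTER_CUBIC);cv2.imwrite("pics/w2c.png",c)
print("knob tri top",tri(wray((144,182),p,R),ray("top",(223.5,173.3))))
E
```

```text
knob [489.091  37.674]
tickred [669.859  36.225]
tray nr L [539.002 100.313]
tray nr R [690.601  98.481]
rearL [546.642  74.473]
rearR [512.959 -19.787]
frontL [685.202  22.306]
gate topL [684.177  25.549]
gate bot [654.459 -62.456]
nutB [579.994   5.817]
nutA [621.145   3.23 ]
knob circ ((29.5, 33.71875), 42.27543640136719)
rim [553.193  68.42 ]
rim [591.659  88.795]
rim [609.863  88.829]
rim [633.9    83.778]
rim [657.876  67.916]
rim [678.642  40.719]
knob tri top (array([486.982,  37.643, 140.898]), np.float64(2.4217762521005515))
```

View pics/w2c.png

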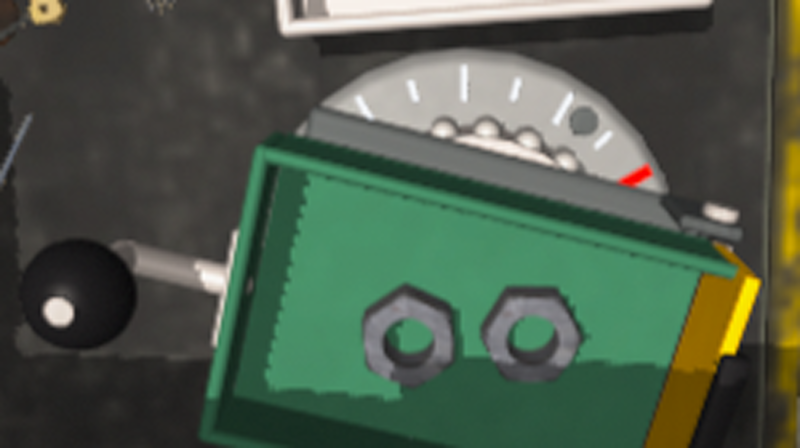

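```bash
python3 - <<'E'
from h import *
from scipy.optimize import least_squares
f=np.load("pics/w2.npz");p,R=f["p"],f["R"]
c=lambda u,v:((u+.5)/3.2-.5+120,(v+.5)/3.2-.5+90)
rim=np.array([wz(c(*q),18,p,R)[:2] for q in[(360,78),(410,57),(463,48),(530,55),(590,87),(640,138),(662,180)]])
s=least_squares(lambda a:np.linalg.norm(rim-a[:2],axis=1)-88,[600,0]);print("centre",s.x,s.fun)
C=s.x
for q in[(640,176),(605,140),(562,110),(516,90),(463,83),(412,90),(363,106)]:
    d=wz(c(*q),18,p,R)[:2]-C;print(q,np.linalg.norm(d),np.degrees(np.arctan2(d[1],d[0])))
K=wz(c(79,293),145,p,R)[:2];print("knob",K,np.linalg.norm(K-C),np.degrees(np.arctan2(*(C-K)[::-1])))
for n,a,b,z in[("rear",(203,438),(262,150),117),("left",(262,150),(735,272),117)]:
    A,B=wz(c(*a),z,p,R),wz(c(*b),z,p,R);print(n,A,B,np.degrees(np.arctan2(*(B-A)[1::-1])))
E
```

```text
centre [597.776   2.545] [-1.169 -0.477  0.449  1.494  0.408 -0.373 -1.104]
(640, 176) 79.93633962100634 26.290029114462538
(605, 140) 76.96518701112133 40.820788835287
(562, 110) 75.55568067541753 56.26619392693792
(516, 90) 75.60781805386047 70.97942246894914
(463, 83) 75.5043833812286 86.5277154929696
(412, 90) 75.48837401435225 101.4966141906676
(363, 106) 77.1741774800252 116.37034811499804
knob [489.529  38.388] 114.02633682026661 -18.320905428927944
rear [510.9  -20.26 117.  ] [541.056  71.467 117.   ] 71.80103736894054
left [541.056  71.467 117.   ] [682.53   24.881 117.   ] -18.226148093704747
```

```bash
python3 - <<'E'
from h import *
plan([([488.7,39,200],down(-3.5),3),([488.7,39,126],down(-3.5),3)],hand=60)
E
```

```text
[{"x": 33, "y": -35, "z": 2, "rx": 0.0, "ry": 0.0, "rz": 0.0, "hand": 60}, {"x": 33, "y": -35, "z": 2, "rx": 0.0, "ry": 0.0, "rz": 0.0, "hand": 60}, {"x": 34, "y": -36, "z": 2, "rx": 0.0, "ry": 0.0, "rz": 0.0, "hand": 60}, {"x": 24, "y": 0, "z": 0, "rx": 0.0, "ry": 0.0, "rz": 0.0, "hand": 60}, {"x": 25, "y": 0, "z": 0, "rx": 0.0, "ry": 0.0, "rz": 0.0, "hand": 60}]
[{"x": 25, "y": 0, "z": 0, "rx": 0.0, "ry": 0.0, "rz": 0.0, "hand": 60}]
end [488.38   39.264 125.692] y axis [ 0.998 -0.06  -0.001]
```

Emit:
jog_arm:
  increments:
    - {"x": 33, "y": -35, "z": 2, "rx": 0, "ry": 0, "rz": 0, "hand": 60}
    - {"x": 33, "y": -35, "z": 2, "rx": 0, "ry": 0, "rz": 0, "hand": 60}
    - {"x": 34, "y": -36, "z": 2, "rx": 0, "ry": 0, "rz": 0, "hand": 60}
    - {"x": 10, "y": 0, "z": 0, "rx": 0, "ry": 0, "rz": 0, "hand": 60}
    - {"x": 0, "y": 0, "z": 0, "rx": 0, "ry": 0, "rz": 0, "hand": 60}

```text
time_s: 2.5
eef_pos: [488.6, 40.4, 190.7]
ee_rot: [0.486, 0.514, 0.485, -0.514]
force: [-0.1, 0.1, -0.1]
grip_width: 0.701
```

```bash
python3 - <<'E'
from h import *
import cv2
p,R=pose();print(p)
plan([([488.7,39,126],down(-3.5),3)],hand=60)
im=capture("wrist"); cv2.imwrite("pics/w3.png",cv2.cvtColor(im,cv2.COLOR_RGB2BGR))
E
```

```text
[488.622  40.424 190.691]
[{"x": 22, "y": 0, "z": 0, "rx": 0.0, "ry": 0.0, "rz": 0.0, "hand": 60}, {"x": 21, "y": 0, "z": 1, "rx": 0.0, "ry": 0.0, "rz": 0.0, "hand": 60}, {"x": 22, "y": 0, "z": 0, "rx": 0.0, "ry": 0.0, "rz": 0.0, "hand": 60}]
end [488.613  39.423 125.691] y axis [ 0.998 -0.058  0.001]
```

View pics/w3.png

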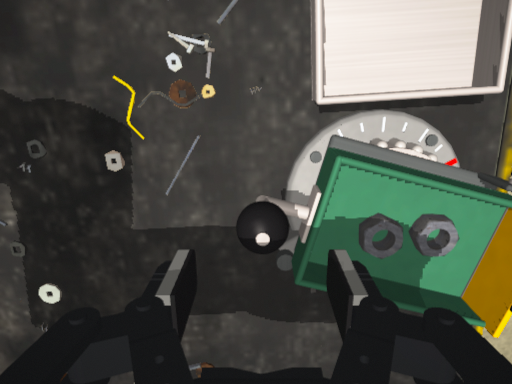

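The knob at (263,228) is centred between the fingers. Going down and gripping.

Emit:
jog_arm:
  increments:
    - {"x": 22, "y": 0, "z": 0, "rx": 0, "ry": 0, "rz": 0, "hand": 60}
    - {"x": 21, "y": 0, "z": 1, "rx": 0, "ry": 0, "rz": 0, "hand": 60}
    - {"x": 22, "y": 0, "z": 0, "rx": 0, "ry": 0, "rz": 0, "hand": 60}
    - {"x": 0, "y": 0, "z": 0, "rx": 0, "ry": 0, "rz": 0, "hand": 60}

```text
time_s: 3.05
eef_pos: [488.7, 39.0, 125.1]
ee_rot: [-0.485, -0.514, -0.485, 0.515]
force: [-1.1, -0.1, 0.1]
grip_width: 0.701
```

Emit:
jog_arm:
  increments:
    - {"x": 0, "y": 0, "z": 0, "rx": 0, "ry": 0, "rz": 0, "hand": 25}
    - {"x": 0, "y": 0, "z": 0, "rx": 0, "ry": 0, "rz": 0, "hand": 25}
    - {"x": 0, "y": 0, "z": 0, "rx": 0, "ry": 0, "rz": 0, "hand": 25}
    - {"x": 0, "y": 0, "z": 0, "rx": 0, "ry": 0, "rz": 0, "hand": 25}
  force: 40

```text
time_s: 3.55
eef_pos: [489.0, 38.9, 126.6]
ee_rot: [0.486, 0.515, 0.484, -0.514]
force: [-0.2, 0.3, 5.8]
grip_width: 0.347
```

```bash
python3 - <<'E'
from h import *
import cv2
p,R=pose();print(p,sense()["grip_width"]*85.4,sense()["force"])
C=np.array([597.8,2.5]);A=np.radians(np.linspace(161.5,266.5,22))[1:]
k=p[:2]-C;print(np.linalg.norm(k),np.degrees(np.arctan2(k[1],k[0])))
plan([([C[0]+115*np.cos(a),C[1]+115*np.sin(a),p[2]],down(-3.5),1) for a in A],hand=25)
E
```

```text
[489.048  38.855 126.634] 29.60931758709906 [-0.167  0.316  5.778]
114.66723093308762 161.51566084894677
[{"x": 0, "y": -3, "z": 10, "rx": 0.0, "ry": 0.0, "rz": 0.0, "hand": 25}, {"x": 0, "y": -1, "z": 10, "rx": 0.0, "ry": 0.0, "rz": 0.0, "hand": 25}, {"x": 0, "y": 0, "z": 10, "rx": 0.0, "ry": 0.0, "rz": 0.0, "hand": 25}, {"x": 0, "y": 0, "z": 10, "rx": 0.0, "ry": 0.0, "rz": 0.0, "hand": 25}, {"x": 0, "y": 1, "z": 10, "rx": 0.0, "ry": 0.0, "rz": 0.0, "hand": 25}]
[{"x": 0, "y": 3, "z": 9, "rx": 0.0, "ry": 0.0, "rz": 0.0, "hand": 25}, {"x": 0, "y": 3, "z": 10, "rx": 0.0, "ry": 0.0, "rz": 0.0, "hand": 25}, {"x": 0, "y": 3, "z": 9, "rx": 0.0, "ry": 0.0, "rz": 0.0, "hand": 25}, {"x": 0, "y": 5, "z": 9, "rx": 0.0, "ry": 0.0, "rz": 0.0, "hand": 25}, {"x": 0, "y": 5, "z": 9, "rx": 0.0, "ry": 0.0, "rz": 0.0, "hand": 25}]
[{"x": 0, "y": 6, "z": 8, "rx": 0.0, "ry": 0.0, "rz": 0.0, "hand": 25}, {"x": 0, "y": 7, "z": 7, "rx": 0.0, "ry": 0.0, "rz": 0.0, "hand": 25}, {"x": 0, "y": 8, "z": 7, "rx": 0.0, "ry": 0.0, "rz": 0.0, "hand": 25}, {"x": 0, "y": 8, "z": 6, "rx": 0.0, "ry": 0.0, "rz": 0.0, "hand": 25}, {"x": 0, "y": 8, "z": 5, "rx": 0.0, "ry": 0.0, "rz": 0.0, "hand": 25}]
[{"x": 0, "y": 9, "z": 5, "rx": 0.0, "ry": 0.0, "rz": 0.0, "hand": 25}, {"x": 0, "y": 9, "z": 4, "rx": 0.0, "ry": 0.0, "rz": 0.0, "hand": 25}, {"x": 0, "y": 10, "z": 3, "rx": 0.0, "ry": 0.0, "rz": 0.0, "hand": 25}, {"x": 0, "y": 9, "z": 2, "rx": 0.0, "ry": 0.0, "rz": 0.0, "hand": 25}, {"x": 0, "y": 10, "z": 1, "rx": 0.0, "ry": 0.0, "rz": 0.0, "hand": 25}]
[{"x": 0, "y": 10, "z": 1, "rx": 0.0, "ry": 0.0, "rz": 0.0, "hand": 25}]
end [ 590.314 -112.374  126.968] y axis [ 0.998 -0.059  0.003]
```

Emit:
jog_arm:
  increments:
    - {"x": 0, "y": 0, "z": 0, "rx": 0, "ry": 0, "rz": 0, "hand": 45}
    - {"x": 0, "y": 0, "z": 0, "rx": 0, "ry": 0, "rz": 0, "hand": 45}
    - {"x": 5, "y": 0, "z": 0, "rx": 0, "ry": 0, "rz": 0, "hand": 45}
    - {"x": 0, "y": 0, "z": 0, "rx": 0, "ry": 0, "rz": 0, "hand": 25}
    - {"x": 0, "y": 0, "z": 0, "rx": 0, "ry": 0, "rz": 0, "hand": 25}

```text
time_s: 4.18
eef_pos: [488.9, 38.8, 120.1]
ee_rot: [0.485, 0.515, 0.485, -0.514]
force: [6.7, 0.6, -4.4]
grip_width: 0.35
```

Emit:
jog_arm:
  increments:
    - {"x": 0, "y": 0, "z": 0, "rx": 0, "ry": 0, "rz": 0, "hand": 25}

```text
time_s: 4.3
eef_pos: [488.9, 38.9, 120.1]
ee_rot: [0.485, 0.515, 0.485, -0.514]
force: [4.9, -0.1, -3.8]
grip_width: 0.351
```

Emit:
jog_arm:
  increments:
    - {"x": 2, "y": -1, "z": 10, "rx": 0, "ry": 0, "rz": 0, "hand": 25}
    - {"x": 0, "y": -2, "z": 10, "rx": 0, "ry": 0, "rz": 0, "hand": 25}
    - {"x": 0, "y": 0, "z": 0, "rx": 0, "ry": 0, "rz": 0, "hand": 25}

```text
time_s: 4.68
eef_pos: [484.4, 18.2, 119.7]
ee_rot: [-0.486, -0.515, -0.484, 0.515]
force: [-3.7, -3.7, 13.1]
grip_width: 0.353
```

Emit:
jog_arm:
  increments:
    - {"x": -1, "y": 0, "z": 10, "rx": 0, "ry": 0, "rz": 0, "hand": 25}
    - {"x": 0, "y": 0, "z": 10, "rx": 0, "ry": 0, "rz": 0, "hand": 25}
    - {"x": 0, "y": 1, "z": 10, "rx": 0, "ry": 0, "rz": 0, "hand": 25}
    - {"x": 0, "y": 3, "z": 9, "rx": 0, "ry": 0, "rz": 0, "hand": 25}
    - {"x": 0, "y": 3, "z": 10, "rx": 0, "ry": 0, "rz": 0, "hand": 25}

```text
time_s: 5.3
eef_pos: [488.2, -29.6, 119.8]
ee_rot: [0.485, 0.515, 0.485, -0.514]
force: [1.0, 7.3, 6.2]
grip_width: 0.351
```

Emit:
jog_arm:
  increments:
    - {"x": 0, "y": 3, "z": 9, "rx": 0, "ry": 0, "rz": 0, "hand": 25}
    - {"x": 0, "y": 5, "z": 9, "rx": 0, "ry": 0, "rz": 0, "hand": 25}
    - {"x": 0, "y": 5, "z": 9, "rx": 0, "ry": 0, "rz": 0, "hand": 25}
    - {"x": 0, "y": 6, "z": 8, "rx": 0, "ry": 0, "rz": 0, "hand": 25}
    - {"x": 0, "y": 7, "z": 7, "rx": 0, "ry": 0, "rz": 0, "hand": 25}

```text
time_s: 5.92
eef_pos: [512.9, -73.5, 119.8]
ee_rot: [0.485, 0.515, 0.485, -0.514]
force: [6.5, 6.1, 3.8]
grip_width: 0.351
```

```bash
python3 - <<'E'
from h import *
p,R=pose();print(p,sense()["grip_width"]*85.4,sense()["force"])
C=np.array([597.8,2.5])
k=p[:2]-C;a0=np.degrees(np.arctan2(k[1],k[0]))%360;print(np.linalg.norm(k),a0)
n=max(1,int(np.ceil((266.5-a0)/5)))
plan([([C[0]+115*np.cos(a),C[1]+115*np.sin(a),p[2]],down(-3.5),1) for a in np.radians(np.linspace(a0,266.5,n+1))[1:]],hand=25)
E
```

```text
[512.865 -73.458 119.847] 29.944923159951937 [6.504 6.061 3.826]
113.94540271752214 221.80641430309146
[{"x": 0, "y": 7, "z": 7, "rx": 0.0, "ry": 0.0, "rz": 0.0, "hand": 25}, {"x": 0, "y": 8, "z": 7, "rx": 0.0, "ry": 0.0, "rz": 0.0, "hand": 25}, {"x": 0, "y": 8, "z": 5, "rx": 0.0, "ry": 0.0, "rz": 0.0, "hand": 25}, {"x": 0, "y": 9, "z": 4, "rx": 0.0, "ry": 0.0, "rz": 0.0, "hand": 25}, {"x": 0, "y": 9, "z": 4, "rx": 0.0, "ry": 0.0, "rz": 0.0, "hand": 25}]
[{"x": 0, "y": 10, "z": 3, "rx": 0.0, "ry": 0.0, "rz": 0.0, "hand": 25}, {"x": 0, "y": 9, "z": 2, "rx": 0.0, "ry": 0.0, "rz": 0.0, "hand": 25}, {"x": 0, "y": 10, "z": 2, "rx": 0.0, "ry": 0.0, "rz": 0.0, "hand": 25}, {"x": 0, "y": 10, "z": 0, "rx": 0.0, "ry": 0.0, "rz": 0.0, "hand": 25}]
end [ 590.716 -112.125  120.028] y axis [ 0.998 -0.059  0.003]
```

Emit:
jog_arm:
  increments:
    - {"x": 0, "y": 7, "z": 7, "rx": 0, "ry": 0, "rz": 0, "hand": 25}
    - {"x": 0, "y": 8, "z": 7, "rx": 0, "ry": 0, "rz": 0, "hand": 25}
    - {"x": 0, "y": 8, "z": 5, "rx": 0, "ry": 0, "rz": 0, "hand": 25}
    - {"x": 0, "y": 9, "z": 4, "rx": 0, "ry": 0, "rz": 0, "hand": 25}
    - {"x": 0, "y": 9, "z": 4, "rx": 0, "ry": 0, "rz": 0, "hand": 25}

```text
time_s: 6.55
eef_pos: [551.3, -101.6, 119.7]
ee_rot: [0.484, 0.515, 0.486, -0.514]
force: [2.3, 11.8, 7.7]
grip_width: 0.352
```

Emit:
jog_arm:
  increments:
    - {"x": 0, "y": 10, "z": 3, "rx": 0, "ry": 0, "rz": 0, "hand": 25}
    - {"x": 0, "y": 9, "z": 2, "rx": 0, "ry": 0, "rz": 0, "hand": 25}
    - {"x": 0, "y": 10, "z": 2, "rx": 0, "ry": 0, "rz": 0, "hand": 25}
    - {"x": 0, "y": 10, "z": 0, "rx": 0, "ry": 0, "rz": 0, "hand": 25}
    - {"x": 0, "y": 0, "z": 0, "rx": 0, "ry": 0, "rz": 0, "hand": 25}

```text
time_s: 7.18
eef_pos: [591.2, -111.3, 119.9]
ee_rot: [0.486, 0.516, 0.485, -0.513]
force: [7.5, 8.0, 5.2]
grip_width: 0.349
```

```bash
python3 - <<'E'
from h import *
import cv2
p,R=pose();print(p,sense()["force"],sense()["joints"])
C=np.array([597.8,2.5])
k=p[:2]-C;print(np.linalg.norm(k),np.degrees(np.arctan2(k[1],k[0]))%360)
a=capture("top")[90:240,145:345];b=capture("wrist")
cv2.imwrite("pics/t4.png",cv2.cvtColor(cv2.resize(a,(800,600),interpolation=cv2.INTER_CUBIC),cv2.COLOR_RGB2BGR));cv2.imwrite("pics/w4.png",cv2.cvtColor(b,cv2.COLOR_RGB2BGR))
E
```

```text
[ 591.158 -111.331  119.864] [7.482 8.01  5.169] [-0.382  0.579  1.4    0.003  1.16  -0.324]
114.02419827443326 266.66036352983724
```

View pics/t4.png

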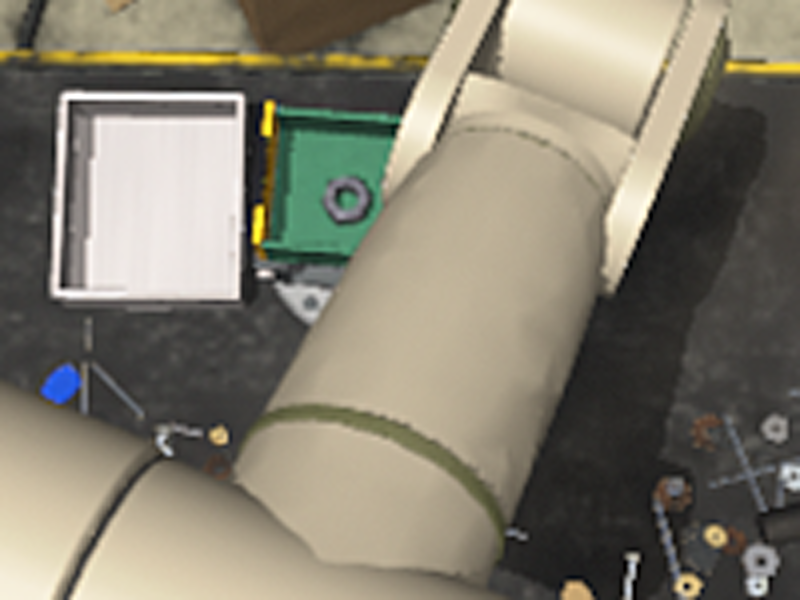

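View pics/w4.png

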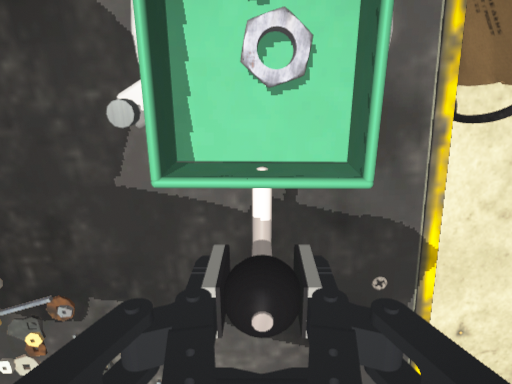

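```bash
python3 - <<'E'
from h import *
p,R=pose()
plan([(p+[0,0,110],R.as_matrix(),2),([600.9,52.4,235],down(-3.5),3)],hand=60)
E
```

```text
[{"x": -55, "y": 0, "z": 0, "rx": 0.0, "ry": 0.0, "rz": 0.0, "hand": 60}, {"x": -55, "y": 0, "z": 0, "rx": 0.0, "ry": 0.0, "rz": 0.0, "hand": 60}, {"x": -2, "y": 1, "z": -55, "rx": 0.0, "ry": 0.0, "rz": 0.0, "hand": 60}, {"x": -1, "y": 0, "z": -55, "rx": 0.0, "ry": 0.0, "rz": 0.0, "hand": 60}, {"x": -2, "y": 0, "z": -54, "rx": 0.0, "ry": 0.0, "rz": 0.0, "hand": 60}]
end [601.116  52.188 235.173] y axis [ 0.998 -0.059  0.003]
```

Emit:
jog_arm:
  increments:
    - {"x": 0, "y": 0, "z": 0, "rx": 0, "ry": 0, "rz": 0, "hand": 60}
    - {"x": 0, "y": 0, "z": 0, "rx": 0, "ry": 0, "rz": 0, "hand": 60}
    - {"x": 0, "y": 0, "z": 0, "rx": 0, "ry": 0, "rz": 0, "hand": 60}

```text
time_s: 7.65
eef_pos: [589.2, -112.5, 119.0]
ee_rot: [-0.485, -0.514, -0.485, 0.515]
force: [-0.2, -0.0, 1.0]
grip_width: 0.706
```

Emit:
jog_arm:
  increments:
    - {"x": -55, "y": 0, "z": 0, "rx": 0, "ry": 0, "rz": 0, "hand": 60}
    - {"x": -55, "y": 0, "z": 0, "rx": 0, "ry": 0, "rz": 0, "hand": 0}
    - {"x": -2, "y": 3, "z": -55, "rx": 0, "ry": 0, "rz": 0, "hand": 0}
    - {"x": -1, "y": 0, "z": -55, "rx": 0, "ry": 0, "rz": 0, "hand": 0}
    - {"x": -2, "y": 0, "z": -54, "rx": 0, "ry": 0, "rz": 0, "hand": 0}

```text
time_s: 8.28
eef_pos: [601.9, 52.7, 234.3]
ee_rot: [-0.485, -0.515, -0.485, 0.515]
force: [0.6, 0.2, -0.6]
grip_width: 0.004
```

Emit:
jog_arm:
  increments:
    - {"x": 0, "y": 0, "z": 0, "rx": 0, "ry": 0, "rz": 0, "hand": 0}

```text
time_s: 8.4
eef_pos: [601.9, 54.3, 234.3]
ee_rot: [0.486, 0.514, 0.486, -0.513]
force: [-0.2, -1.5, -0.4]
grip_width: 0.005
```

```bash
cat > shot.py <<'E'
from h import *
import cv2,sys
n,o=sys.argv[1:3]
p,R=pose();im=cv2.cvtColor(capture(n),cv2.COLOR_RGB2BGR)
cv2.imwrite(f"pics/{o}.png",im);np.savez(f"pics/{o}.npz",p=p,R=R.as_matrix());print(p,sense()["time_s"])
E
python3 shot.py wrist w5; python3 shot.py scene s5
python3 -c "
import cv2;a=cv2.imread('pics/s5.png')[120:220,200:333];cv2.imwrite('pics/s5c.png',cv2.resize(a,None,fx=6,fy=6,interpolation=2))"
```

```text
[601.908  54.348 234.339] 8.45
[601.994  52.348 234.198] 8.5
```

View pics/w5.png

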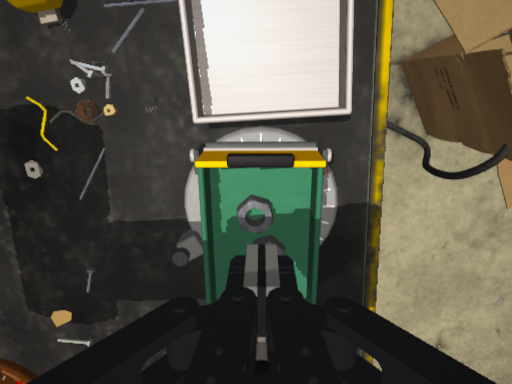

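View pics/s5c.png

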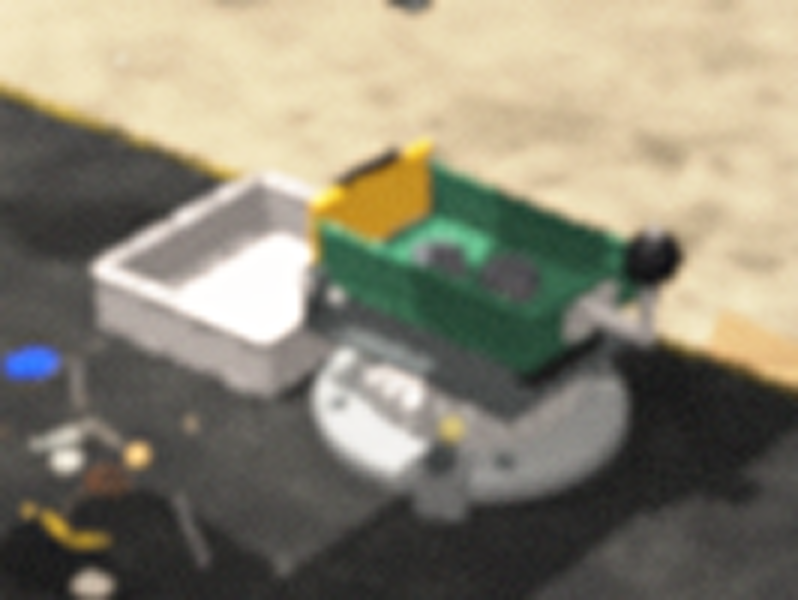

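```bash
python3 - <<'E'
from h import *
import cv2
f=np.load("pics/w5.npz");p,R=f["p"],f["R"]
C=np.array([597.8,2.5]);h=np.radians(86.5);e=np.array([np.cos(h),np.sin(h)]);n=np.array([-e[1],e[0]])
bgr=cv2.imread("pics/w5.png");hsv=cv2.cvtColor(bgr,cv2.COLOR_BGR2HSV)
m=cv2.inRange(hsv,(20,150,150),(35,255,255))[140:180,180:345];ys,xs=np.nonzero(m);print("yellow",xs.min()+180,xs.max()+180,ys.min()+140,ys.max()+140)
for nm,uv,z in[("gL",(196,158),132.5),("gR",(328,158),132.5),("gLin",(196,166.5),132.5),("gRin",(328,166.5),132.5),("wallL",(207,290),117),("wallL2",(201,170),117),("wallR",(312,290),117),("wallR2",(325,170),117),("tongue",(263,137),18)]:
    q=wz(uv,z,p,R)[:2]-C;print(nm,q+C,"along",q@e,"left",q@n)
c=cv2.resize(bgr[115:175,170:350],None,fx=4.4,fy=4.4,interpolation=2);cv2.imwrite("pics/w5c.png",c)
E
```

```text
yellow 195 325 151 167
gL [556.139  84.382] along 79.18588778429724 left 46.58181561001577
gR [652.677  79.104] along 79.81161673603168 left -50.09756508036408
gLin [555.408  78.026] along 72.7975698072127 left 46.92399020924913
gRin [652.722  72.705] along 73.42647115266388 left -50.53331859129443
wallL [549.028 -38.194] along -43.59539495055664 left 46.1969377675248
wallL2 [555.775  71.394] along 66.20035320856141 left 46.152919068324756
wallR [642.233 -43.321] along -43.022623963758946 left -47.147022878121746
wallR2 [653.303  66.06 ] along 66.82986538038341 left -51.51951102698115
tongue [605.645  79.312] along 77.14742490040571 left -3.140731616362442
```

View pics/w5c.png

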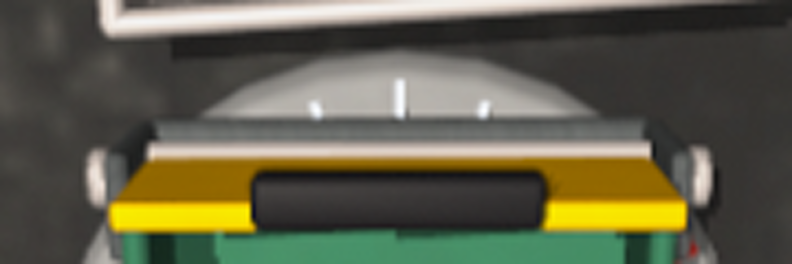

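```bash
python3 - <<'E'
from h import *
C=np.array([597.8,2.5]);h=np.radians(86.5);e=np.array([np.cos(h),np.sin(h)])
W=lambda a,z:[*(C+a*e),z]
D=down(-3.5)
w=[(W(48,175),D,1),(W(48,120),D,2),(W(61,120),D,2)]
for f in np.linspace(0,1.57,11)[1:]:w.append((W(72+35*np.sin(f)-11,85+35*np.cos(f)),D,1))
w+=[(W(97,83.),D,1)]
plan(w,hand=0)
E
```

```text
[{"x": 59, "y": -1, "z": 1, "rx": 0.0, "ry": 0.0, "rz": 0.0, "hand": 0}, {"x": 28, "y": 0, "z": 0, "rx": 0.0, "ry": 0.0, "rz": 0.0, "hand": 0}, {"x": 27, "y": 0, "z": 0, "rx": 0.0, "ry": 0.0, "rz": 0.0, "hand": 0}, {"x": 0, "y": 0, "z": -7, "rx": 0.0, "ry": 0.0, "rz": 0.0, "hand": 0}, {"x": 0, "y": 0, "z": -6, "rx": 0.0, "ry": 0.0, "rz": 0.0, "hand": 0}]
[{"x": 1, "y": 0, "z": -6, "rx": 0.0, "ry": 0.0, "rz": 0.0, "hand": 0}, {"x": 1, "y": 0, "z": -5, "rx": 0.0, "ry": 0.0, "rz": 0.0, "hand": 0}, {"x": 2, "y": 0, "z": -5, "rx": 0.0, "ry": 0.0, "rz": 0.0, "hand": 0}, {"x": 3, "y": 0, "z": -5, "rx": 0.0, "ry": 0.0, "rz": 0.0, "hand": 0}, {"x": 3, "y": 0, "z": -4, "rx": 0.0, "ry": 0.0, "rz": 0.0, "hand": 0}]
[{"x": 5, "y": 0, "z": -4, "rx": 0.0, "ry": 0.0, "rz": 0.0, "hand": 0}, {"x": 4, "y": 0, "z": -2, "rx": 0.0, "ry": 0.0, "rz": 0.0, "hand": 0}, {"x": 5, "y": 0, "z": -3, "rx": 0.0, "ry": 0.0, "rz": 0.0, "hand": 0}, {"x": 6, "y": 0, "z": -1, "rx": 0.0, "ry": 0.0, "rz": 0.0, "hand": 0}, {"x": 5, "y": 0, "z": 0, "rx": 0.0, "ry": 0.0, "rz": 0.0, "hand": 0}]
[{"x": 2, "y": 0, "z": -1, "rx": 0.0, "ry": 0.0, "rz": 0.0, "hand": 0}]
end [603.817  99.023  83.103] y axis [ 0.998 -0.058 -0.   ]
```

Emit:
jog_arm:
  increments:
    - {"x": 59, "y": -1, "z": 2, "rx": 0, "ry": 0, "rz": 0, "hand": 0}
    - {"x": 28, "y": 0, "z": 0, "rx": 0, "ry": 0, "rz": 0, "hand": 0}
    - {"x": 27, "y": 0, "z": 0, "rx": 0, "ry": 0, "rz": 0, "hand": 0}
    - {"x": 0, "y": 0, "z": -7, "rx": 0, "ry": 0, "rz": 0, "hand": 0}
    - {"x": 0, "y": 0, "z": -6, "rx": 0, "ry": 0, "rz": 0, "hand": 0}

```text
time_s: 9.12
eef_pos: [602.4, 62.0, 121.6]
ee_rot: [0.485, 0.515, 0.484, -0.514]
force: [0.5, -0.3, -0.6]
grip_width: 0.002
```

Emit:
jog_arm:
  increments:
    - {"x": 1, "y": 0, "z": -6, "rx": 0, "ry": 0, "rz": 0, "hand": 0}
    - {"x": 1, "y": 0, "z": -5, "rx": 0, "ry": 0, "rz": 0, "hand": 0}
    - {"x": 2, "y": 0, "z": -5, "rx": 0, "ry": 0, "rz": 0, "hand": 0}
    - {"x": 3, "y": 0, "z": -5, "rx": 0, "ry": 0, "rz": 0, "hand": 0}
    - {"x": 3, "y": 0, "z": -4, "rx": 0, "ry": 0, "rz": 0, "hand": 0}

```text
time_s: 9.75
eef_pos: [603.3, 87.6, 110.0]
ee_rot: [-0.485, -0.514, -0.485, 0.515]
force: [1.1, -0.1, 1.0]
grip_width: 0.001
```

```bash
python3 shot.py scene s6; python3 shot.py wrist w6; python3 -c "
import cv2;a=cv2.imread('pics/s6.png')[120:220,200:333];cv2.imwrite('pics/s6c.png',cv2.resize(a,None,fx=6,fy=6,interpolation=2))"
```

```text
[603.255  87.624 110.037] 9.8
[603.065  87.976 109.59 ] 9.85
```

View pics/s6c.png

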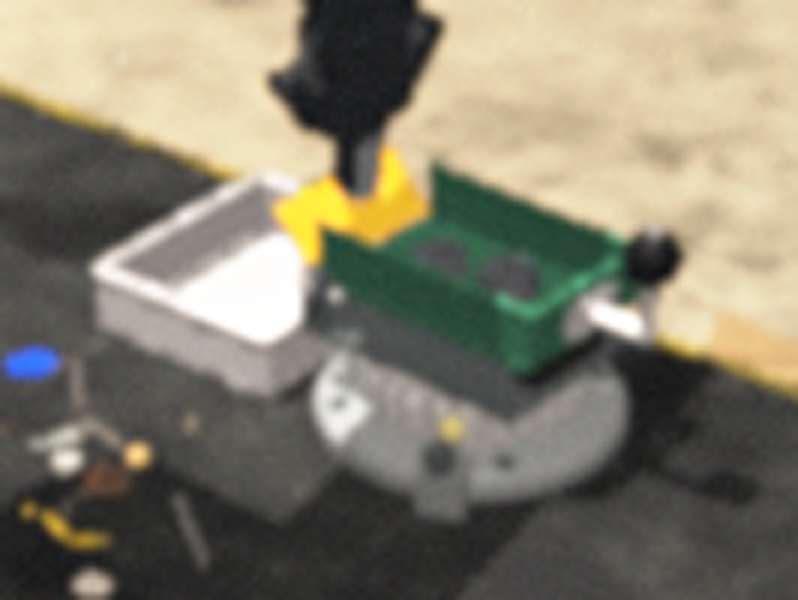

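View pics/w6.png

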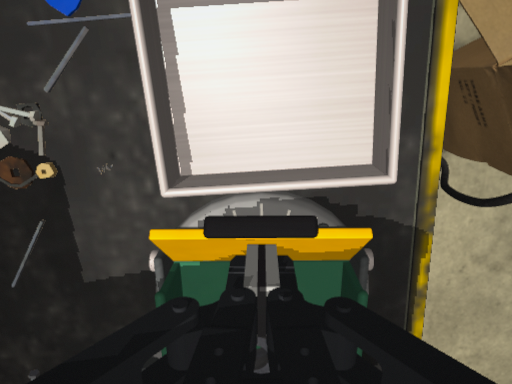

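The gate is leaning outward as intended. Continuing the fold.

Emit:
jog_arm:
  increments:
    - {"x": 5, "y": 0, "z": -4, "rx": 0, "ry": 0, "rz": 0, "hand": 0}
    - {"x": 5, "y": 0, "z": -3, "rx": 0, "ry": 0, "rz": 0, "hand": 0}
    - {"x": 5, "y": 0, "z": -3, "rx": 0, "ry": 0, "rz": 0, "hand": 0}
    - {"x": 6, "y": 0, "z": -2, "rx": 0, "ry": 0, "rz": 0, "hand": 0}
    - {"x": 3, "y": 0, "z": 0, "rx": 0, "ry": 0, "rz": 0, "hand": 0}

```text
time_s: 10.48
eef_pos: [603.8, 99.5, 85.7]
ee_rot: [-0.485, -0.514, -0.485, 0.515]
force: [-0.7, 0.1, 0.3]
grip_width: 0.002
```

Emit:
jog_arm:
  increments:
    - {"x": 1, "y": 0, "z": -1, "rx": 0, "ry": 0, "rz": 0, "hand": 0}
    - {"x": 1, "y": 0, "z": 0, "rx": 0, "ry": 0, "rz": 0, "hand": 0}

```text
time_s: 10.72
eef_pos: [604.0, 100.2, 84.4]
ee_rot: [0.485, 0.515, 0.485, -0.515]
force: [-1.1, 0.9, 0.9]
grip_width: 0.001
```

Emit:
jog_arm:
  increments:
    - {"x": 1, "y": 0, "z": -1, "rx": 0, "ry": 0, "rz": 0, "hand": 0}
    - {"x": 1, "y": 0, "z": 0, "rx": 0, "ry": 0, "rz": 0, "hand": 0}
    - {"x": 0, "y": 0, "z": 0, "rx": 0, "ry": 0, "rz": 0, "hand": 0}

```text
time_s: 11.1
eef_pos: [604.5, 100.5, 83.9]
ee_rot: [0.486, 0.515, 0.484, -0.514]
force: [-4.7, -3.9, 11.3]
grip_width: 0.003
```

Force rose to 11 N, so the gate is at its stop. Retreating upward and looking.

Emit:
jog_arm:
  increments:
    - {"x": -50, "y": 0, "z": 0, "rx": 0, "ry": 0, "rz": 0, "hand": 0}
    - {"x": -60, "y": 0, "z": 20, "rx": 0, "ry": 0, "rz": 0, "hand": 60}
    - {"x": -40, "y": 0, "z": 55, "rx": 0, "ry": 0, "rz": 0, "hand": 60}
    - {"x": 0, "y": 0, "z": 0, "rx": 0, "ry": 0, "rz": 0, "hand": 60}

```text
time_s: 11.6
eef_pos: [601.0, 28.4, 231.4]
ee_rot: [0.486, 0.517, 0.482, -0.514]
force: [-0.0, 0.6, -0.5]
grip_width: 0.641
```

```bash
python3 shot.py scene s7; python3 shot.py wrist w7; python3 -c "
import cv2;a=cv2.imread('pics/s7.png')[120:220,200:333];cv2.imwrite('pics/s7c.png',cv2.resize(a,None,fx=6,fy=6,interpolation=2))"
```

```text
[600.954  28.368 231.426] 11.65
[600.228  30.051 229.175] 11.7
```

View pics/s7c.png

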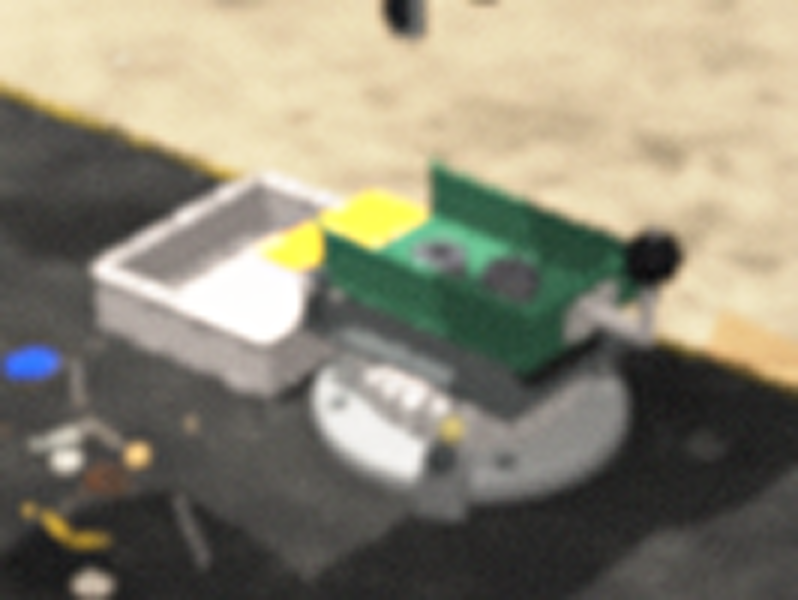

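View pics/w7.png

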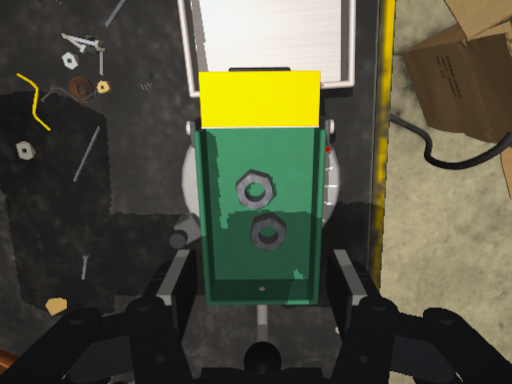

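```bash
python3 - <<'E'
from h import *
C=np.array([597.8,2.5]);h=np.radians(86.5);e=np.array([np.cos(h),np.sin(h)])
W=lambda a,z:[*(C+a*e),z]
D=down(-3.5)
plan([(W(-115,215),D,3),(W(-115,122.5),D,3)],hand=60)
E
```

```text
[{"x": 4, "y": 0, "z": 48, "rx": 0.0, "ry": 0.0, "rz": 0.0, "hand": 60}, {"x": 5, "y": 0, "z": 48, "rx": 0.0, "ry": 0.0, "rz": 0.0, "hand": 60}, {"x": 4, "y": 0, "z": 48, "rx": 0.0, "ry": 0.0, "rz": 0.0, "hand": 60}, {"x": 31, "y": 0, "z": 0, "rx": 0.0, "ry": 0.0, "rz": 0.0, "hand": 60}, {"x": 30, "y": 0, "z": 0, "rx": 0.0, "ry": 0.0, "rz": 0.0, "hand": 60}]
[{"x": 31, "y": 0, "z": 0, "rx": 0.0, "ry": 0.0, "rz": 0.0, "hand": 60}]
end [ 591.102 -112.64   122.769] y axis [ 0.998 -0.06  -0.001]
```

Emit:
jog_arm:
  increments:
    - {"x": 4, "y": 0, "z": 48, "rx": 0, "ry": 0, "rz": 0, "hand": 60}
    - {"x": 5, "y": 0, "z": 48, "rx": 0, "ry": 0, "rz": 0, "hand": 60}
    - {"x": 4, "y": 0, "z": 48, "rx": 0, "ry": 0, "rz": 0, "hand": 60}
    - {"x": 0, "y": 0, "z": 0, "rx": 0, "ry": 0, "rz": 0, "hand": 60}
    - {"x": 31, "y": 0, "z": 0, "rx": 0, "ry": 0, "rz": 0, "hand": 60}

```text
time_s: 12.32
eef_pos: [592.3, -111.8, 184.7]
ee_rot: [0.486, 0.515, 0.484, -0.514]
force: [0.0, -0.6, -0.3]
grip_width: 0.703
```

Emit:
jog_arm:
  increments:
    - {"x": 30, "y": 0, "z": 0, "rx": 0, "ry": 0, "rz": 0, "hand": 60}
    - {"x": 31, "y": 0, "z": 0, "rx": 0, "ry": 0, "rz": 0, "hand": 60}
    - {"x": 0, "y": 0, "z": 0, "rx": 0, "ry": 0, "rz": 0, "hand": 60}

```text
time_s: 12.7
eef_pos: [590.3, -110.6, 120.6]
ee_rot: [-0.483, -0.513, -0.487, 0.515]
force: [-0.2, 0.8, 0.6]
grip_width: 0.704
```

Emit:
jog_arm:
  increments:
    - {"x": 0, "y": 0, "z": 0, "rx": 0, "ry": 0, "rz": 0, "hand": 25}
    - {"x": 0, "y": 0, "z": 0, "rx": 0, "ry": 0, "rz": 0, "hand": 25}
    - {"x": 0, "y": 0, "z": 0, "rx": 0, "ry": 0, "rz": 0, "hand": 25}
    - {"x": 0, "y": 0, "z": 0, "rx": 0, "ry": 0, "rz": 0, "hand": 25}
  force: 60

```text
time_s: 13.2
eef_pos: [592.4, -112.5, 124.9]
ee_rot: [0.486, 0.515, 0.484, -0.514]
force: [2.1, 4.0, 5.5]
grip_width: 0.343
```

```bash
cat > tip.py <<'E'
from h import *
import sys
C=np.array([597.8,2.5]);h=np.radians(86.5);e=np.array([*[np.cos(h),np.sin(h)],0]);u=np.array([0,0,1.])
T=np.array([*C,83.5])+72*e
jaw=np.cross(-u,np.zeros(3))
def tgt(al,off,k=.6):
    K=T+e*(-187*np.cos(al)+61.5*np.sin(al))+u*(187*np.sin(al)+61.5*np.cos(al))
    b=k*al; x=-u*np.cos(b)-e*np.sin(b); y=np.array([e[1],-e[0],0]); z=np.cross(x,y)
    return K+x*off, np.stack([x,y,z],1)
def al_now(p,R,off):
    K=p-R.apply([off,0,0])-T
    a0=np.arctan2(61.5,-187); return a0-np.arctan2(K[2],K@e), np.linalg.norm([K[2],K@e]), K@np.array([e[1],-e[0],0])
E
python3 - <<'E'
from tip import *
p,R=pose();s=sense();print(p,s["force"],s["joints"])
off=145-p[2];print(off,al_now(p,R,off))
plan([(*tgt(a,off),1) for a in np.linspace(0,0.9,16)[1:]],hand=25)
E
```

```text
[ 592.354 -112.522  124.905] [2.149 4.03  5.546] [-0.382  0.576  1.39   0.001  1.172 -0.324]
20.095143547228872 (np.float64(-0.00021966164444275904), np.float64(196.98462075617493), np.float64(1.5222684930478387))
[{"x": -11, "y": -2, "z": -3, "rx": 0.0, "ry": -0.04, "rz": 0.0, "hand": 25}, {"x": -11, "y": 0, "z": -4, "rx": 0.0, "ry": -0.03, "rz": 0.0, "hand": 25}, {"x": -11, "y": 1, "z": -4, "rx": 0.0, "ry": -0.04, "rz": 0.0, "hand": 25}, {"x": -11, "y": 0, "z": -4, "rx": 0.0, "ry": -0.03, "rz": 0.0, "hand": 25}, {"x": -11, "y": 0, "z": -4, "rx": 0.0, "ry": -0.04, "rz": 0.0, "hand": 25}]
[{"x": -10, "y": 0, "z": -5, "rx": 0.0, "ry": -0.04, "rz": 0.0, "hand": 25}, {"x": -11, "y": 0, "z": -5, "rx": 0.0, "ry": -0.03, "rz": 0.0, "hand": 25}, {"x": -10, "y": 0, "z": -5, "rx": 0.0, "ry": -0.04, "rz": 0.0, "hand": 25}, {"x": -10, "y": 0, "z": -5, "rx": 0.0, "ry": -0.03, "rz": 0.0, "hand": 25}, {"x": -10, "y": 0, "z": -6, "rx": 0.0, "ry": -0.04, "rz": 0.0, "hand": 25}]
[{"x": -10, "y": 0, "z": -6, "rx": 0.0, "ry": -0.04, "rz": 0.0, "hand": 25}, {"x": -9, "y": 0, "z": -6, "rx": 0.0, "ry": -0.03, "rz": 0.0, "hand": 25}, {"x": -10, "y": 0, "z": -6, "rx": 0.0, "ry": -0.04, "rz": 0.0, "hand": 25}, {"x": -9, "y": 0, "z": -6, "rx": 0.0, "ry": -0.03, "rz": 0.0, "hand": 25}, {"x": -9, "y": 0, "z": -7, "rx": 0.0, "ry": -0.04, "rz": 0.0, "hand": 25}]
end [597.341  -4.264 250.675] y axis [ 0.998 -0.059  0.003]
```

Emit:
jog_arm:
  increments:
    - {"x": 0, "y": 0, "z": 0, "rx": 0, "ry": 0, "rz": 0, "hand": 45}
    - {"x": 0, "y": 0, "z": 0, "rx": 0, "ry": 0, "rz": 0, "hand": 45}
    - {"x": 4, "y": 0, "z": 0, "rx": 0, "ry": 0, "rz": 0, "hand": 45}
    - {"x": 0, "y": 0, "z": 0, "rx": 0, "ry": 0, "rz": 0, "hand": 25}
    - {"x": 0, "y": 0, "z": 0, "rx": 0, "ry": 0, "rz": 0, "hand": 25}

```text
time_s: 13.82
eef_pos: [591.7, -112.7, 119.1]
ee_rot: [0.485, 0.515, 0.485, -0.514]
force: [3.3, -0.4, -1.9]
grip_width: 0.342
```

Emit:
jog_arm:
  increments:
    - {"x": 0, "y": 0, "z": 0, "rx": 0, "ry": 0, "rz": 0, "hand": 25}

```text
time_s: 13.95
eef_pos: [591.6, -112.7, 119.2]
ee_rot: [0.485, 0.515, 0.485, -0.514]
force: [3.9, 0.7, -1.8]
grip_width: 0.346
```

```bash
python3 - <<'E'
from tip import *
p,R=pose();s=sense();print(p,s["force"])
E
```

```text
[ 591.61  -112.708  119.205] [ 3.856  0.653 -1.802]
```

```bash
python3 - <<'E'
from tip import *
p,R=pose();off=145-p[2]
plan([(*tgt(a,off),1) for a in np.linspace(0,0.9,16)[1:]],hand=25)
E
```

```text
[{"x": -11, "y": -1, "z": -3, "rx": 0.0, "ry": -0.04, "rz": 0.0, "hand": 25}, {"x": -11, "y": 0, "z": -4, "rx": 0.0, "ry": -0.03, "rz": 0.0, "hand": 25}, {"x": -11, "y": 0, "z": -3, "rx": 0.0, "ry": -0.04, "rz": 0.0, "hand": 25}, {"x": -11, "y": 0, "z": -4, "rx": 0.0, "ry": -0.03, "rz": 0.0, "hand": 25}, {"x": -11, "y": 0, "z": -4, "rx": 0.0, "ry": -0.04, "rz": 0.0, "hand": 25}]
[{"x": -10, "y": 0, "z": -5, "rx": 0.0, "ry": -0.04, "rz": 0.0, "hand": 25}, {"x": -11, "y": 0, "z": -4, "rx": 0.0, "ry": -0.03, "rz": 0.0, "hand": 25}, {"x": -10, "y": 0, "z": -5, "rx": 0.0, "ry": -0.04, "rz": 0.0, "hand": 25}, {"x": -10, "y": 0, "z": -6, "rx": 0.0, "ry": -0.03, "rz": 0.0, "hand": 25}, {"x": -10, "y": 0, "z": -5, "rx": 0.0, "ry": -0.04, "rz": 0.0, "hand": 25}]
[{"x": -10, "y": 0, "z": -6, "rx": 0.0, "ry": -0.04, "rz": 0.0, "hand": 25}, {"x": -10, "y": 0, "z": -5, "rx": 0.0, "ry": -0.03, "rz": 0.0, "hand": 25}, {"x": -9, "y": 0, "z": -7, "rx": 0.0, "ry": -0.04, "rz": 0.0, "hand": 25}, {"x": -9, "y": 0, "z": -6, "rx": 0.0, "ry": -0.03, "rz": 0.0, "hand": 25}, {"x": -10, "y": 0, "z": -6, "rx": 0.0, "ry": -0.04, "rz": 0.0, "hand": 25}]
end [596.828  -6.897 246.66 ] y axis [ 0.998 -0.059  0.   ]
```

Emit:
jog_arm:
  increments:
    - {"x": -11, "y": 0, "z": -3, "rx": 0, "ry": -0.04, "rz": 0, "hand": 25}
    - {"x": -11, "y": 0, "z": -4, "rx": 0, "ry": -0.03, "rz": 0, "hand": 25}
    - {"x": -11, "y": 0, "z": -3, "rx": 0, "ry": -0.04, "rz": 0, "hand": 25}
    - {"x": -11, "y": 0, "z": -4, "rx": 0, "ry": -0.03, "rz": 0, "hand": 25}
    - {"x": -11, "y": 0, "z": -4, "rx": 0, "ry": -0.04, "rz": 0, "hand": 25}

```text
time_s: 14.58
eef_pos: [592.8, -90.4, 173.2]
ee_rot: [-0.527, -0.466, -0.439, 0.559]
force: [5.7, 0.5, -5.1]
grip_width: 0.339
```

```bash
python3 - <<'E'
from tip import *
p,R=pose();s=sense();off=25.8;print(s["force"],s["joints"],s["wrist_torque"]);print(al_now(p,R,off))
E
python3 shot.py wrist w8
```

```text
[ 5.699  0.454 -5.107] [-0.271  0.522  1.357 -0.188  1.23  -0.151] [ 0.256 -0.555  0.07 ]
(np.float64(0.3045174308651619), np.float64(197.42104910937073), np.float64(0.6821471637985825))
[592.812 -90.44  173.193] 14.625
```

View pics/w8.png

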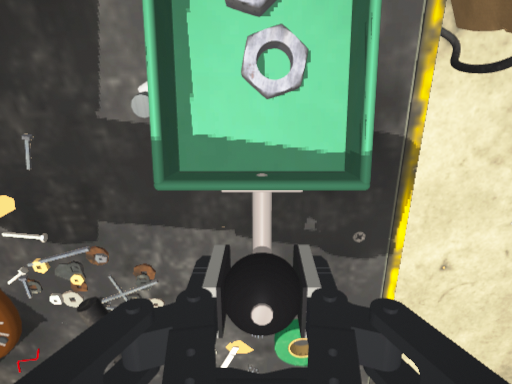

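The pan is rising (about 0.3 rad) with the knob held. Continuing.

Emit:
jog_arm:
  increments:
    - {"x": -10, "y": 0, "z": -5, "rx": 0, "ry": -0.04, "rz": 0, "hand": 25}
    - {"x": -11, "y": 0, "z": -4, "rx": 0, "ry": -0.03, "rz": 0, "hand": 25}
    - {"x": -10, "y": 0, "z": -5, "rx": 0, "ry": -0.04, "rz": 0, "hand": 25}
    - {"x": -10, "y": 0, "z": -6, "rx": 0, "ry": -0.03, "rz": 0, "hand": 25}
    - {"x": -10, "y": 0, "z": -5, "rx": 0, "ry": -0.04, "rz": 0, "hand": 25}

```text
time_s: 15.25
eef_pos: [595.0, -54.2, 216.6]
ee_rot: [-0.564, -0.414, -0.389, 0.599]
force: [4.0, -1.2, -3.7]
grip_width: 0.342
```

```bash
python3 - <<'E'
from tip import *
p,R=pose();s=sense();off=25.8;print(s["force"],s["joints"]);print(al_now(p,R,off))
E
python3 shot.py wrist w9
```

```text
[ 3.986 -1.232 -3.713] [-0.135  0.505  1.3   -0.373  1.325  0.014]
(np.float64(0.6027281630424), np.float64(197.613284773277), np.float64(0.6795626129304765))
[595.045 -54.222 216.65 ] 15.3
```

View pics/w9.png

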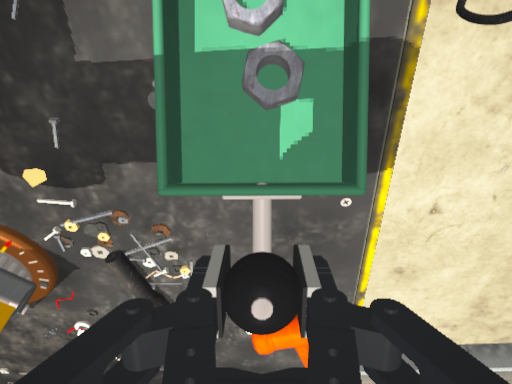

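Emit:
jog_arm:
  increments:
    - {"x": -10, "y": 0, "z": -6, "rx": 0, "ry": -0.04, "rz": 0, "hand": 25}
    - {"x": -10, "y": 0, "z": -5, "rx": 0, "ry": -0.03, "rz": 0, "hand": 25}
    - {"x": -9, "y": 0, "z": -7, "rx": 0, "ry": -0.04, "rz": 0, "hand": 25}
    - {"x": -9, "y": 0, "z": -6, "rx": 0, "ry": -0.03, "rz": 0, "hand": 25}
    - {"x": -9, "y": 0, "z": -6, "rx": 0, "ry": -0.04, "rz": 0, "hand": 25}

```text
time_s: 15.92
eef_pos: [597.6, -7.3, 246.7]
ee_rot: [-0.597, -0.358, -0.337, 0.634]
force: [2.9, -3.5, 2.0]
grip_width: 0.347
```

```bash
python3 - <<'E'
from tip import *
p,R=pose();s=sense();off=25.8;print(s["force"],s["joints"]);print(al_now(p,R,off))
E
python3 shot.py wrist w10;python3 shot.py scene s10; python3 -c "
import cv2;a=cv2.imread('pics/s10.png')[100:220,200:333];cv2.imwrite('pics/s10c.png',cv2.resize(a,None,fx=5,fy=5,interpolation=2))"
```

```text
[ 2.876 -3.531  2.013] [ 0.013  0.536  1.225 -0.546  1.445  0.161]
(np.float64(0.898959283642875), np.float64(197.58216112526716), np.float64(0.4175847679300787))
[597.643  -7.338 246.727] 15.975
[597.793  -5.945 247.138] 16.025
```

View pics/w10.png

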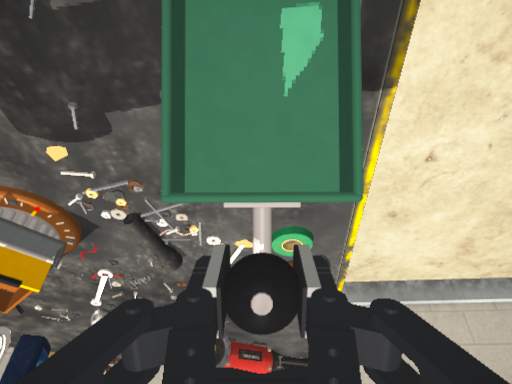

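View pics/s10c.png

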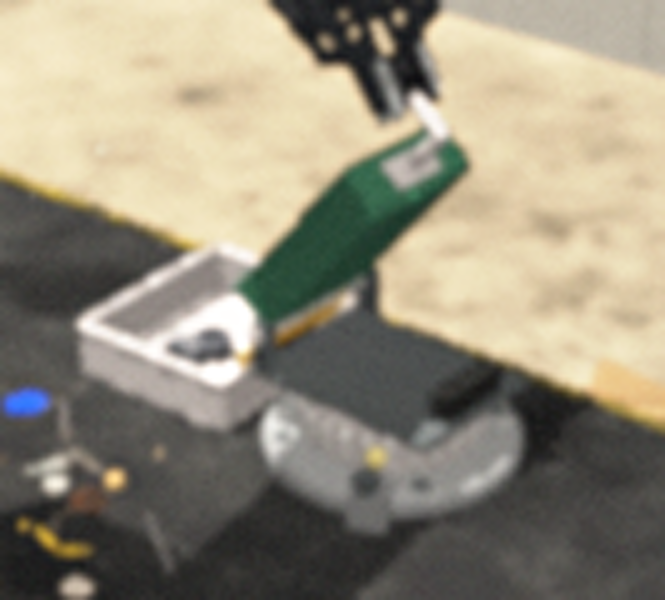

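The upper pan is empty and a nut is in the tray at crop (200,345). Holding briefly, then checking.

Emit:
jog_arm:
  increments:
    - {"x": -1, "y": 0, "z": -1, "rx": 0, "ry": 0, "rz": 0, "hand": 25}
    - {"x": 0, "y": 0, "z": 0, "rx": 0, "ry": 0, "rz": 0, "hand": 25}
    - {"x": 0, "y": 0, "z": 0, "rx": 0, "ry": 0, "rz": 0, "hand": 25}
    - {"x": 0, "y": 0, "z": 0, "rx": 0, "ry": 0, "rz": 0, "hand": 25}
    - {"x": 0, "y": 0, "z": 0, "rx": 0, "ry": 0, "rz": 0, "hand": 25}

```text
time_s: 16.65
eef_pos: [597.7, -6.2, 247.0]
ee_rot: [-0.597, -0.358, -0.337, 0.633]
force: [1.9, -5.5, 4.9]
grip_width: 0.343
```

```bash
python3 shot.py top t11;python3 shot.py scene s11; python3 -c "
import cv2,numpy as np;a=cv2.imread('pics/s11.png')[100:220,200:333];b=cv2.imread('pics/t11.png')[90:190,145:285]
cv2.imwrite('pics/s11c.png',np.hstack([cv2.resize(a,(400,361),interpolation=2),cv2.resize(b,(400,361))]))"
python3 - <<'E'
from tip import *
p,R=pose();off=25.8;print(al_now(p,R,off))
plan([(*tgt(a,off),1) for a in np.linspace(.91,0.0,16)[1:]],hand=25)
E
```

```text
[597.75   -6.184 247.031] 16.7
[597.758  -6.205 247.076] 16.75
(np.float64(0.9049556891775232), np.float64(197.51345556950395), np.float64(0.44465939405376725))
[{"x": 9, "y": 0, "z": 5, "rx": 0.0, "ry": 0.03, "rz": 0.0, "hand": 25}, {"x": 10, "y": -1, "z": 6, "rx": 0.0, "ry": 0.04, "rz": 0.0, "hand": 25}, {"x": 10, "y": 0, "z": 6, "rx": 0.0, "ry": 0.03, "rz": 0.0, "hand": 25}, {"x": 10, "y": 0, "z": 6, "rx": 0.0, "ry": 0.04, "rz": 0.0, "hand": 25}, {"x": 10, "y": 0, "z": 5, "rx": 0.0, "ry": 0.04, "rz": 0.0, "hand": 25}]
[{"x": 10, "y": 0, "z": 5, "rx": 0.0, "ry": 0.03, "rz": 0.0, "hand": 25}, {"x": 10, "y": 0, "z": 5, "rx": 0.0, "ry": 0.04, "rz": 0.0, "hand": 25}, {"x": 11, "y": 0, "z": 5, "rx": 0.0, "ry": 0.04, "rz": 0.0, "hand": 25}, {"x": 11, "y": 0, "z": 4, "rx": 0.0, "ry": 0.03, "rz": 0.0, "hand": 25}, {"x": 11, "y": 0, "z": 4, "rx": 0.0, "ry": 0.04, "rz": 0.0, "hand": 25}]
[{"x": 10, "y": 0, "z": 4, "rx": 0.0, "ry": 0.04, "rz": 0.0, "hand": 25}, {"x": 12, "y": 0, "z": 3, "rx": 0.0, "ry": 0.03, "rz": 0.0, "hand": 25}, {"x": 11, "y": 0, "z": 4, "rx": 0.0, "ry": 0.04, "rz": 0.0, "hand": 25}, {"x": 11, "y": 0, "z": 3, "rx": 0.0, "ry": 0.04, "rz": 0.0, "hand": 25}, {"x": 11, "y": 0, "z": 2, "rx": 0.0, "ry": 0.03, "rz": 0.0, "hand": 25}]
end [ 590.521 -111.933  119.49 ] y axis [ 0.998 -0.059  0.   ]
```

View pics/s11c.png

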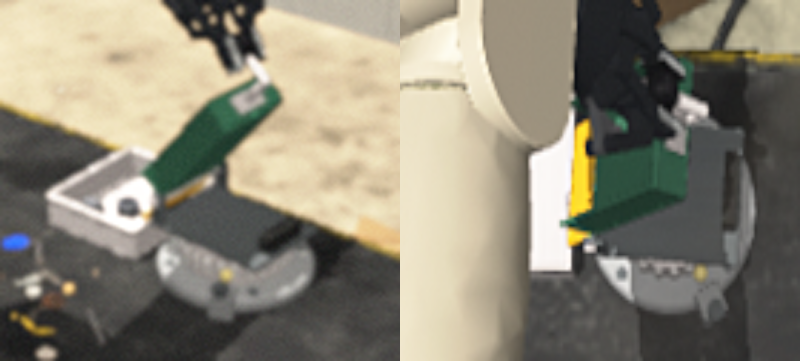

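Emit:
jog_arm:
  increments:
    - {"x": 9, "y": 0, "z": 5, "rx": 0, "ry": 0.03, "rz": 0, "hand": 25}
    - {"x": 10, "y": -1, "z": 6, "rx": 0, "ry": 0.04, "rz": 0, "hand": 25}
    - {"x": 10, "y": 0, "z": 6, "rx": 0, "ry": 0.03, "rz": 0, "hand": 25}
    - {"x": 10, "y": 0, "z": 6, "rx": 0, "ry": 0.04, "rz": 0, "hand": 25}
    - {"x": 10, "y": 0, "z": 5, "rx": 0, "ry": 0.04, "rz": 0, "hand": 25}

```text
time_s: 17.38
eef_pos: [595.1, -53.8, 216.7]
ee_rot: [-0.565, -0.415, -0.389, 0.598]
force: [6.6, -6.1, 4.9]
grip_width: 0.346
```

Emit:
jog_arm:
  increments:
    - {"x": 10, "y": 0, "z": 5, "rx": 0, "ry": 0.03, "rz": 0, "hand": 25}
    - {"x": 10, "y": 0, "z": 5, "rx": 0, "ry": 0.04, "rz": 0, "hand": 25}
    - {"x": 11, "y": 0, "z": 5, "rx": 0, "ry": 0.04, "rz": 0, "hand": 25}
    - {"x": 11, "y": 0, "z": 4, "rx": 0, "ry": 0.03, "rz": 0, "hand": 25}
    - {"x": 11, "y": 0, "z": 4, "rx": 0, "ry": 0.04, "rz": 0, "hand": 25}

```text
time_s: 18.0
eef_pos: [593.0, -90.6, 172.2]
ee_rot: [-0.528, -0.467, -0.438, 0.558]
force: [6.6, -5.3, 4.0]
grip_width: 0.345
```

```bash
python3 - <<'E'
from tip import *
p,R=pose();off=25.8;s=sense();print(al_now(p,R,off),s["force"])
plan([(*tgt(a,off),1) for a in np.linspace(al_now(p,R,off)[0],0.0,6)[1:]],hand=25)
E
```

```text
(np.float64(0.2998287724876567), np.float64(196.9299902494794), np.float64(0.7977277814614001)) [ 6.552 -5.331  4.042]
[{"x": 11, "y": -1, "z": 4, "rx": 0.0, "ry": 0.04, "rz": 0.0, "hand": 25}, {"x": 11, "y": 0, "z": 3, "rx": 0.0, "ry": 0.03, "rz": 0.0, "hand": 25}, {"x": 11, "y": 0, "z": 3, "rx": 0.0, "ry": 0.04, "rz": 0.0, "hand": 25}, {"x": 11, "y": 0, "z": 3, "rx": 0.0, "ry": 0.03, "rz": 0.0, "hand": 25}, {"x": 11, "y": 0, "z": 3, "rx": 0.0, "ry": 0.04, "rz": 0.0, "hand": 25}]
end [ 590.934 -112.292  119.335] y axis [ 0.998 -0.059  0.004]
```

Emit:
jog_arm:
  increments:
    - {"x": 11, "y": -1, "z": 4, "rx": 0, "ry": 0.04, "rz": 0, "hand": 25}
    - {"x": 11, "y": 0, "z": 3, "rx": 0, "ry": 0.03, "rz": 0, "hand": 25}
    - {"x": 11, "y": 0, "z": 3, "rx": 0, "ry": 0.04, "rz": 0, "hand": 25}
    - {"x": 11, "y": 0, "z": 3, "rx": 0, "ry": 0.03, "rz": 0, "hand": 25}
    - {"x": 11, "y": 0, "z": 2, "rx": 0, "ry": 0.04, "rz": 0, "hand": 25}

```text
time_s: 18.62
eef_pos: [591.4, -111.4, 119.2]
ee_rot: [0.487, 0.516, 0.483, -0.514]
force: [4.1, -7.1, 31.8]
grip_width: 0.341
```

Emit:
jog_arm:
  increments:
    - {"x": 0, "y": 0, "z": 0, "rx": 0, "ry": 0, "rz": 0, "hand": 25}
    - {"x": 0, "y": 0, "z": 0, "rx": 0, "ry": 0, "rz": 0, "hand": 25}

```text
time_s: 18.88
eef_pos: [591.2, -111.2, 119.9]
ee_rot: [0.487, 0.515, 0.483, -0.514]
force: [5.9, -6.2, 7.0]
grip_width: 0.344
```

Emit:
jog_arm:
  increments:
    - {"x": 0, "y": 0, "z": 0, "rx": 0, "ry": 0, "rz": 0, "hand": 60}
    - {"x": 0, "y": 0, "z": 0, "rx": 0, "ry": 0, "rz": 0, "hand": 60}
    - {"x": 0, "y": 0, "z": 0, "rx": 0, "ry": 0, "rz": 0, "hand": 60}
    - {"x": -50, "y": 0, "z": 0, "rx": 0, "ry": 0, "rz": 0, "hand": 60}
    - {"x": -60, "y": 0, "z": 0, "rx": 0, "ry": 0, "rz": 0, "hand": 60}

```text
time_s: 19.5
eef_pos: [588.9, -110.2, 228.8]
ee_rot: [-0.484, -0.514, -0.486, 0.515]
force: [0.5, 0.6, 0.4]
grip_width: 0.704
```

Emit:
jog_arm:
  increments:
    - {"x": -20, "y": 0, "z": -50, "rx": 0, "ry": 0, "rz": 0, "hand": 60}
    - {"x": -20, "y": 0, "z": -50, "rx": 0, "ry": 0, "rz": 0, "hand": 60}
    - {"x": -20, "y": 0, "z": -50, "rx": 0, "ry": 0, "rz": 0, "hand": 60}
    - {"x": 0, "y": 0, "z": 0, "rx": 0, "ry": 0, "rz": 0, "hand": 60}

```text
time_s: 20.0
eef_pos: [598.5, 42.2, 289.9]
ee_rot: [0.487, 0.514, 0.486, -0.513]
force: [-0.6, -0.8, -0.5]
grip_width: 0.7
```

```bash
python3 shot.py wrist w12;python3 shot.py scene s12; python3 -c "
import cv2;a=cv2.imread('pics/s12.png')[120:220,200:333];cv2.imwrite('pics/s12c.png',cv2.resize(a,None,fx=6,fy=6,interpolation=2))"
```

```text
[598.539  42.247 289.928] 20.05
[598.34   40.402 288.684] 20.1
```

View pics/w12.png

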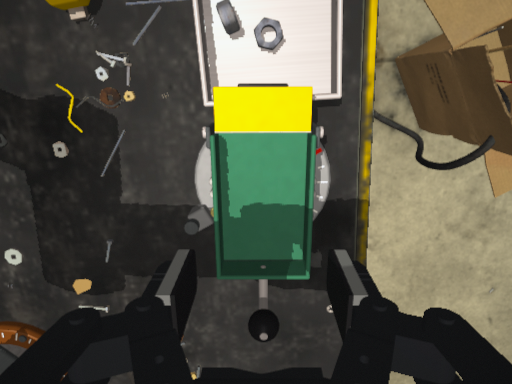

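View pics/s12c.png

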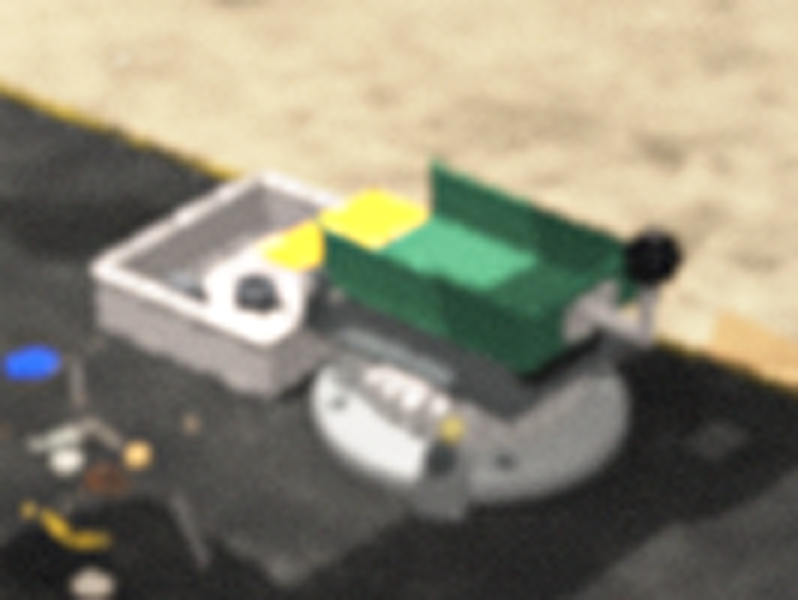

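Both nuts are in the tray, one flat at (268,34) and one on edge at (228,16). The pan is empty, the gate flat, and the knob at (263,325). One numeric check of the heading before handing in.

```bash
python3 - <<'E'
from h import *
f=np.load("pics/w12.npz");p,R=f["p"],f["R"]
C=np.array([597.8,2.5])
K=wz((263.5,324.5),145,p,R)[:2];d=C-K;print("knob",K,np.linalg.norm(d),np.degrees(np.arctan2(d[1],d[0])))
A,B=wz((214,88),85,p,R),wz((312,87.5),85,p,R);print("gate edge",A,B,np.linalg.norm(A-B),((A+B)[:2]/2-C), np.degrees(np.arctan2(*(B-A)[1::-1]))+90)
print(sense()["force"],sense()["time_s"])
finish_job()
E
```

```text
knob [ 593.266 -112.552] 115.14116005118281 87.74329474215088
gate edge [557.569 119.275  85.   ] [653.156 114.539  85.   ] 95.70387182224353 [  7.562 114.407] 87.16341877441181
[-0.28   0.137 -0.725] 20.1
the job is handed in; nothing more can be done
```

The job is done and handed in at about 20 s of the 59 s allowed. I swung the green pan seven clicks by its knob, from click -3 to the fourth click. I then folded the gate down to its stop, tipped the pan to about 0.905 rad, and lowered it back to level.

**Final checks:**
- **Swivel:** the pan heading measured 87.2 to 87.7° against the 86.5° I measured for the fourth-click tick. That is within the camera error and well under half a click.
- **Pan:** it is level and empty, with the knob measured 115 mm from the swivel axis as expected.
- **Gate:** the last pictures show it lying flat, and force had built up at the stop when I pushed it down. Its edge measured about 1 mm from where a flush lip should be across the axis, and about 5 mm short along the pan, which I put down to picking the edge by eye.
- **Nuts:** both are in the tray. One lies flat and the other rests on its edge, about against the tray wall.
- **Robot:** it is clear of everything.

**Worth knowing:**
- I regripped the knob once before the swing and once before the tip, because the pads first sat a little high on the ball.
- The wrist force briefly read 32 N when the pan met its level stop.
- I did not take a separate final picture of the tape measure, flashlight and tape roll, but the arm never went near them at low height.

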